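# Hang the angle gauge on the pivot stud, rock it to the set bevel and hold it for scribing

### The arm

A 6-joint arm with a two-finger parallel gripper is mounted at the origin on a cart in front of the work surface, level with it; the furniture and walls round the work are solid. World frame = base frame: x ahead of the robot, y to its left, z up, the work surface at z = 0. Lengths are in m, angles in rad, forces in N, time in s.
With the tool pointing down it reaches from about 0.35 to 0.925 m from the base axis. Payload 6.4 kg.
Tool frame: the origin (TCP) lies at the very end of the fingers, on their centre line; the grasp point (between the pads) lies 19 mm behind it; z points along the fingers, y is the direction in which the jaws open and shut (so a half turn about z gives the same grasp; the last joint's range is limited). The gripper opens to 94 mm and grips with 3 to 60 N. Pads are 16 mm wide; open, the fingers measure 119 mm over their backs; the gripper's body (75 mm by 177 mm) begins 78 mm behind the grasp point.
Start: joints at [-1.455, 0.245, 1.558, -0, 1.339, -0.174], TCP at [0.186, -0.623, 0.205] pointing down, gripper open.
Joint ranges: [-3.13, 3.13], [-1.02, 2.26], [0.13, 2.54], [-0.95, 4.09], [0.21, 2.88], [-2.74, 2.74]. Speed limits (rad/s): [2.57, 2.57, 3.14, 3.14, 3.14, 3.14].

### API

Orientations are given as a rotation vector (axis times angle).
In Python, from bench import bot, cams gives the robot as it stands. The module is installed in compiled form; this text tells all that it offers.
- The arm moves only by the tool drive_tool, never from a script. Its argument "steps" is a list of rows, each an object with "hand": the finger opening in mm, from 0 to 94; "translation": the shift along the tool's x, y, z in units of 25 mm (1.0 is 25 mm), a list of three; "roll": the turn about the tool's z in units of 5 degrees (1.0 is 5 degrees). A call has exactly 8 rows; each row is the pose to reach, as a shift and turn from the pose commanded when the call began, along the tool's axes at that moment; what a row does not reach only later rows make up. A row lasts 1/12 s, in which the tool goes at most 41.7 mm and 7.16 degrees, less where a joint would pass 70% of its speed; a pose out of reach is approached as far as the arm can. A call with a gripper value outside its range is refused whole. The fingers move at their own pace and stop on an object; "force" is the grip in N (left out, the last holds). Time passes only in rows, so rows that repeat a pose let the fingers close, or fill a call up. It gives the time, the measured TCP pose, the force and the opening at its end, in the units of the state.
- bot.sense(): the state, without advancing time (a new reading comes with each control period).
- cams.camera(name): name is "scene" or "top"; returns a dict with "image" (480x640x3 uint8, red, green, blue), "vfov" (degrees; the focal length in pixels is half the picture's height over the tangent of half this angle, whatever the lens; pixels are square), "cx", "cy" (the principal point, pixels), "world_from_camera" (4x4, takes a point from camera to world coordinates). Camera axes: x right, y down, z forward; pixel columns grow to the right and rows downward; lengths in m; the calibration is good to about 2 mm. A picture is of the moment at which its call begins. There is no depth.
- bot.hand_in(): hands the job in, once; it reports no verdict.
The state is a dict: "clock": time; "joint_positions": joint angles; "dq": joint speeds; "tau": joint torques, N m; "position": TCP position; "orientation": TCP orientation; "ft_force": force on the tool from outside, world axes, zero at the start; "torque": the same for the moment, N m; "grip_width": opening from 0.0 (shut) to 1.0 (fully open).
Only numpy, scipy, OpenCV 4.12 (cv2) and the standard library are available. Lean on these libraries where they do the work, as an engineer would, in place of code of your own. Each camera call takes 0.05 s, during which the arm holds its last target.

### The job

A bevel has to be scribed on the uneven joist offcut, so the angle must come from the swinging pointer and not from the rough edges. Hang the angle gauge by its eye on the offcut's steel stud, dial facing outward and pushed fully back to the washer, and let go so that it hangs free and still. Then rock the gauge on the stud until its black pointer settles on the tip of the red set hand, and finish while holding it there, pointer still and gauge still home on the stud; do not disturb the marker, tape roll, screwdriver and nut lying around.

Things in the scene. Friction and masses are not known exactly. Their poses are not given: they have to be found in the camera images.
- gauge: grey pendulum angle gauge, 182 mm tall, 0.4 kg, standing upright on its foot at the start. Origin: underside of the foot, below the middle of the 22 mm thick body. x points out of its flat back (back at x +11), away from whoever reads the dial; y to that reader's left; z up. Foot 110 wide (y), x -23 to +11, 13 high. Centre of mass about 60 mm below the eye: on the stud it hangs foot down
- eye (a point): centre of the gauge's teardrop eye, through the 34 mm wide neck along the gauge's x (22 mm deep): 18 mm wide, flat bottom 9 mm below this point, V-shaped (90 degree) top with its apex 11 mm above it, where the stud seats. 128 mm above the foot, 54 mm below the top of the grip
- grip (a point): middle of the black rubber grip at the gauge's top: 38 wide (y), 25 thick (x), 31 high; 38 mm above the eye, 16 below the top. Pinch it front to back (25 mm); moved fast, the gauge can pivot in the pinch. With the gauge on the stud the timber's top is up to 12 mm above the stud's axis, so fingertips behind the grip must stay at least 16 mm above the eye
- offcut: fixed upright joist offcut of light timber, 200 wide (y), 40 thick, rough top 169 to 177 mm above the bench, on an 18 mm plywood stand, 230 wide, that juts 30 mm in front of the face and 120 behind it. Origin: on the bench under the middle of the front face; x points into the timber, y left along the face as seen from the front, z up. The steel stud sticks out of the face, level, along -x
- stud_root (a point): where the stud leaves its 28 mm washer (3 mm thick, on the timber's front face): on the stud's axis, 165 mm above the bench; axes as the offcut's. Fully home, the eye's centre is 11 mm in front of this point (along -x) and about 4 mm below it, the stud seated in the top of the eye
- stud_tip (a point): free rounded end of the stud, 44 mm in front of stud_root; the stud is a level steel bar 10 mm in diameter
- set_hand (a joint): angle of the red set hand on the dial, rad, set before you start (10 to 29 degrees) and stiff, it stays: 0 = pointing straight to the foot, positive = turned toward the gauge's +y side
- mark (a point): the broad end of the red set hand, 38 mm from the dial's centre
- pointer (a joint): angle of the black weighted pointer, rad, same zero and sense as the set hand. It swings freely and settles pointing straight down in about a second: with the gauge upright it reads 0, and it reads +a when the gauge is rocked by a with its grip toward its +y side and its foot toward its -y side
- pointer_tip (a point): lower end of the black pointer, 38 mm from the dial's centre
- marker_1: marker pen with a yellow end lying on the bench, 127 long; bystander
- tape_roll: roll of beige tape lying flat, 110 in diameter, 24 high; bystander
- screwdriver_1: red screwdriver lying on the bench, 210 long; bystander
- nut_1: loose steel nut, 24 x 27 x 12; bystander
- dial (a point): centre of the gauge's white dial (its face looks along the gauge's -x), 62 mm above the foot, 66 below the eye; the round housing is 98 mm in diameter, from x -12 to +11. The lower half has ticks every 5 degrees
There are look-alikes about, which are no part of the job. There is more than one size of the gauge; the job needs the largest.

How it is judged:
By the outcome, as a careful person would: the job done as asked, in the order asked, and still so for the second after the job is handed in, while the arm keeps its last pose, push and grip.
It also fails if it takes over 64 s, if anything falls off the work surface, if the arm or the gripper's body presses on something with over 40 N, if the wrist force passes 120 N, or if a joint passes its speed limit or range.

## Working session

There is one attempt and no reset: what is moved stays moved. The work goes in short steps, Python scripts to look and compute and a tool call to move; the robot and the scene stay as the last step left them, time stands still between calls to the robot, and variables do not carry over. Pictures are saved under pics/ and viewed, and the job is handed in when it is done.

Besides the shell and the picture viewer there is one more tool, called in YAML: its name, and indented under it one key for each argument. drive_tool: Moves the arm, as the interface text tells. Its arguments: {"type":"object","properties":{"steps":{"type":"array","items":{"type":"object","properties":{"hand":{"type":"number"},"translation":{"type":"array","items":{"type":"number"}},"roll":{"type":"number"}}}},"force":{"type":"number"}},"required":["steps"]}

```bash
mkdir -p pics; ls; python3 - <<'E'
from bench import bot,cams
import cv2,numpy as np
print(bot.sense())
for n in("scene","top"):
    c=cams.camera(n); cv2.imwrite(f"pics/{n}0.png",c["image"][:,:,::-1])
    print(n,c["vfov"],c["cx"],c["cy"],np.round(c["world_from_camera"],4).tolist(), [k for k in c])
E
```

```text
pics
{'clock': 0.0, 'joint_positions': array([-1.45509049e+00,  2.45803059e-01,  1.55899014e+00,  1.10844034e-05,
        1.33869371e+00, -1.74097348e-01]), 'dq': array([ 0.00178131,  0.00101625, -0.00069628,  0.00108592,  0.00130239,
        0.00089265]), 'tau': array([ 9.56072427e-05, -4.15838349e+01, -3.14596474e+01,  6.84528938e-02,
        3.33455438e-02, -1.36328381e-04]), 'position': array([ 0.18568717, -0.6222946 ,  0.20436524]), 'orientation': array([-3.10679643e+00, -4.53353098e-01, -1.03730036e-04]), 'ft_force': array([ 0.11004827, -0.32185909,  0.38492888]), 'torque': array([-0.00229381, -0.04055677,  0.01597676]), 'grip_width': 1.000269822189866}
scene 50.70839928351927 312.9050685139841 242.61477569487926 [[-0.5278, -0.3843, 0.7575, -0.467], [-0.8492, 0.2553, -0.4622, 0.8099], [-0.0158, -0.8872, -0.4611, 0.7371], [0.0, 0.0, 0.0, 1.0]] ['image', 'vfov', 'cx', 'cy', 'world_from_camera']
top 57.92064940150755 314.9437355505862 243.61991363143486 [[-0.0238, -0.9895, 0.1425, 0.4292], [-0.9997, 0.0244, 0.003, 0.1755], [-0.0064, -0.1424, -0.9898, 1.0084], [0.0, 0.0, 0.0, 1.0]] ['image', 'vfov', 'cx', 'cy', 'world_from_camera']
```

View pics/scene0.png

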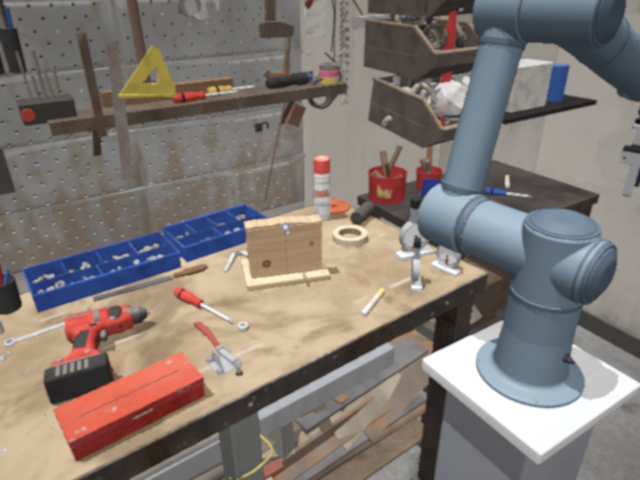

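View pics/top0.png

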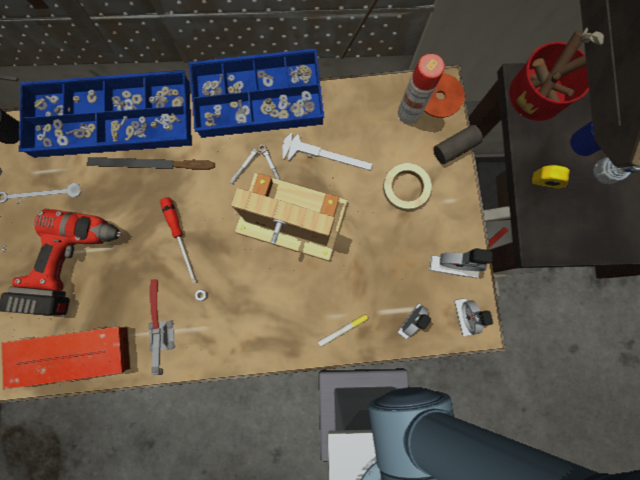

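```bash
python3 - <<'E'
import cv2,numpy as np
s=cv2.imread("pics/scene0.png");t=cv2.imread("pics/top0.png")
a=cv2.resize(s[210:310,350:480],None,fx=6,fy=6,interpolation=cv2.INTER_CUBIC)
b=cv2.resize(t[230:350,380:510],None,fx=6,fy=6,interpolation=cv2.INTER_CUBIC)
c=cv2.resize(t[160:270,220:360],None,fx=5,fy=5,interpolation=cv2.INTER_CUBIC)
d=cv2.resize(s[200:300,230:350],None,fx=6,fy=6,interpolation=cv2.INTER_CUBIC)
for n,i in zip("abcd",(a,b,c,d)): cv2.imwrite(f"pics/c0{n}.png",i[:600,:800])
E
```

```text
(no output)
```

View pics/c0a.png

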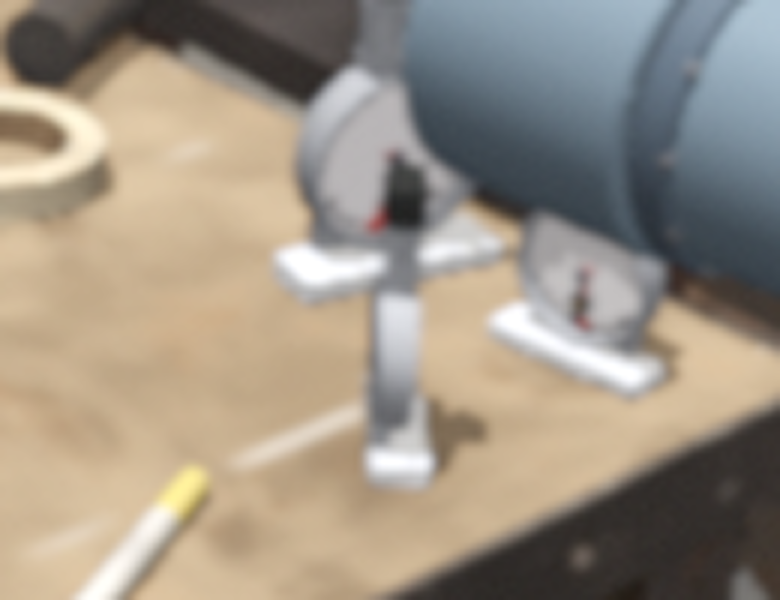

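View pics/c0b.png

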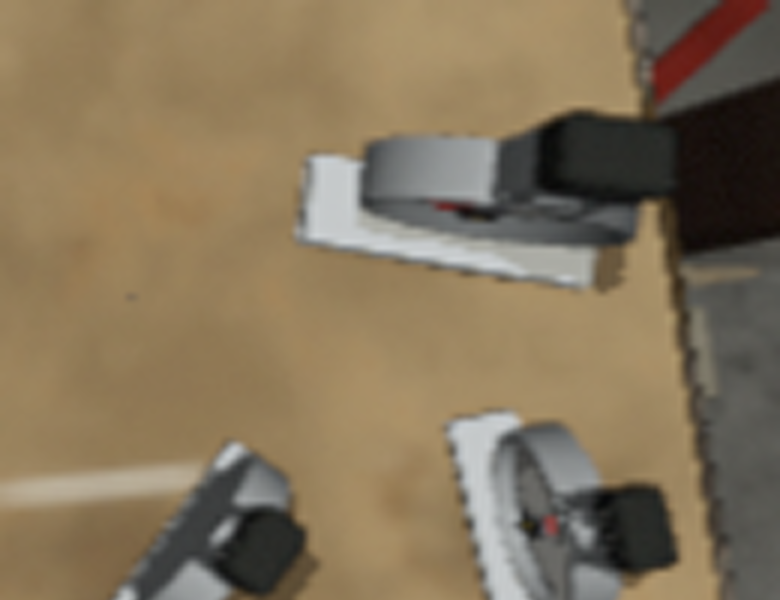

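View pics/c0c.png

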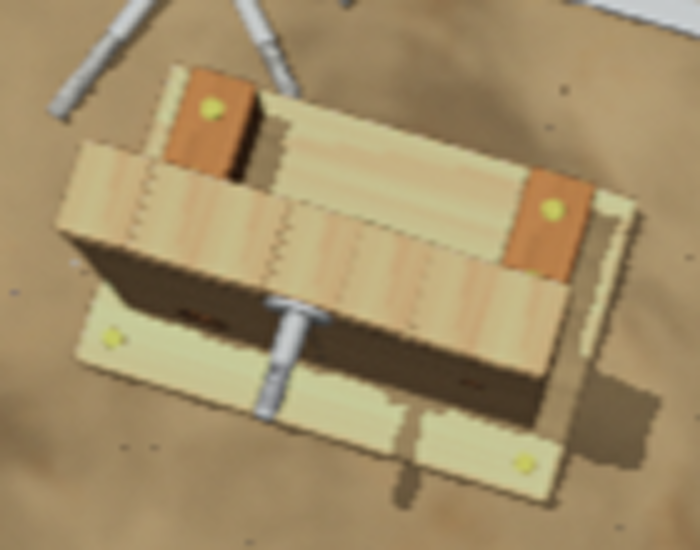

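View pics/c0d.png

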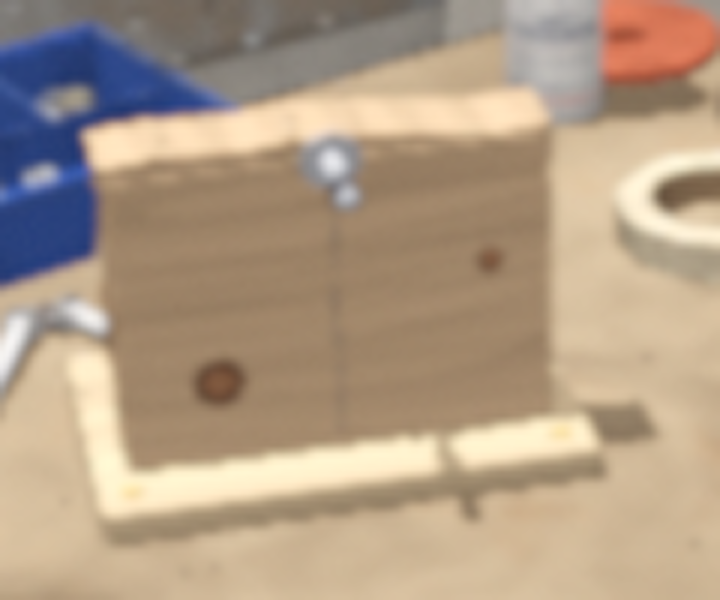

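```bash
cat > h.py <<'E'
import numpy as np
C={}
def setcam(n,c):
    C[n]=c
def proj(n,P):
    c=C[n];T=np.linalg.inv(c["world_from_camera"]);P=np.atleast_2d(P)
    q=P@T[:3,:3].T+T[:3,3]; f=240/np.tan(np.radians(c["vfov"]/2))
    return np.c_[f*q[:,0]/q[:,2]+c["cx"],f*q[:,1]/q[:,2]+c["cy"]]
def unproj(n,uv,z):
    c=C[n];T=c["world_from_camera"];f=240/np.tan(np.radians(c["vfov"]/2))
    uv=np.atleast_2d(uv);d=np.c_[(uv[:,0]-c["cx"])/f,(uv[:,1]-c["cy"])/f,np.ones(len(uv))]@T[:3,:3].T
    o=T[:3,3];return o+d*((z-o[2])/d[:,2])[:,None]
def snap(names=("scene","top")):
    from bench import cams
    for n in names:C[n]=cams.camera(n)
def pose(p,L):  # p=x,y,yaw ; local pts m
    L=np.atleast_2d(L);c,s=np.cos(p[2]),np.sin(p[2])
    return np.c_[p[0]+c*L[:,0]-s*L[:,1],p[1]+s*L[:,0]+c*L[:,1],L[:,2]]
E
python3 - <<'E'
from h import *
snap()
import pickle;pickle.dump({n:{k:v for k,v in c.items()} for n,c in C.items()},open("cal.pkl","wb"))
g=np.array([[312,157],[300,240],[590,288]])/6+[380,230]
G=unproj("top",g,.013);print("foot",G.round(4))
o=np.array([[75,355],[550,500],[635,205],[180,65]])/5+[220,160]
O=unproj("top",o,.018);print("stand",O.round(4))
tip=unproj("top",np.array([[265,410]])/5+[220,160],.165);root=unproj("top",np.array([[297,310]])/5+[220,160],.165);print(tip,root)
from scipy.optimize import least_squares
mm=.001
Lf=np.array([[11,55,13],[-23,55,13],[-23,-55,13]])*mm
r=least_squares(lambda p:(proj("top",pose(p,Lf))-g).ravel(),[G[0,0],G[0,1],0]);print("gauge",r.x,r.fun)
Lo=np.array([[-30,115,18],[-30,-115,18],[120,-115,18],[120,115,18],[-47,0,165]])*mm
oo=np.r_[o,np.array([[265,412]])/5+[220,160]]
ro=least_squares(lambda p:(proj("top",pose(p,Lo))-oo).ravel(),[O[0,0],O[0,1],0]);print("offcut",ro.x,ro.fun.round(2))
s=np.array([[345,195]])/6+[230,200]; print("tip proj scene",proj("scene",pose(ro.x,np.array([[-47,0,165],[-3,0,165]])*mm)),s)
E
```

```text
foot [[ 0.5366 -0.0906  0.013 ]
 [ 0.5048 -0.084   0.013 ]
 [ 0.4838 -0.1932  0.013 ]]
stand [[0.6059 0.3632 0.018 ]
 [0.5329 0.1448 0.018 ]
 [0.6706 0.1011 0.018 ]
 [0.7438 0.3138 0.018 ]]
[[0.55583522 0.26044161 0.165     ]] [[0.59555281 0.24736492 0.165     ]]
gauge [ 0.51651964 -0.14275428 -0.18357731] [ 0.02775213 -0.34346809  0.22820882  0.36360927 -0.25490211 -0.01929256]
offcut [ 0.59679972  0.24524787 -0.32807219] [-0.26  0.19 -0.5   0.7   1.42 -1.19 -0.7  -1.46  0.04  1.37]
tip proj scene [[288.42658449 233.01393112]
 [285.336083   225.80394329]] [[287.5 232.5]]
```

```bash
cat >> h.py <<'E'
import cv2,pickle
mm=.001
def loadcal():
    C.update(pickle.load(open("cal.pkl","rb")))
def box(a,b):
    import itertools
    v=np.array(list(itertools.product(*zip(a,b))))*mm
    e=[(i,j) for i in range(8) for j in range(i+1,8) if bin(i^j).count("1")==1]
    return v,e
def overlay(n,segs,roi,s,fn,side=True):
    x0,y0,x1,y1=roi;im=cv2.resize(C[n]["image"][y0:y1,x0:x1,::-1],None,fx=s,fy=s,interpolation=cv2.INTER_CUBIC)
    for P,col in segs:
        q=(proj(n,P)-[x0-.5,y0-.5])*s-.5
        cv2.polylines(im,[np.round(q*8).astype(np.int32)],False,col,1,cv2.LINE_AA,3)
    cv2.imwrite(fn,im[:600,:800])
def circ(c,r,ax,N=40):
    t=np.linspace(0,2*np.pi,N);o=np.zeros((N,3));k=[i for i in range(3) if i!=ax]
    o[:,k[0]]=r*np.cos(t);o[:,k[1]]=r*np.sin(t);return (o+c)*mm
def offcut_segs(p):
    S=[]
    for a,b in(((-30,-115,0),(120,115,18)),((0,-100,18),(40,100,173))):
        v,e=box(a,b);S+=[(pose(p,v[list(x)]),(255,0,0)) for x in e]
    S+=[(pose(p,circ([-3,0,165],14,0)),(0,255,0)),(pose(p,circ([-3,0,165],5,0)),(0,0,255)),(pose(p,circ([-47,0,165],5,0)),(0,0,255)),(pose(p,np.array([[-3,0,170],[-47,0,170]])*mm),(0,0,255))]
    return S
def gauge_segs(p):
    S=[]
    for a,b in(((-23,-55,0),(11,55,13)),((-12.5,-19,151),(12.5,19,182))):
        v,e=box(a,b);S+=[(pose(p,v[list(x)]),(255,0,0)) for x in e]
    S+=[(pose(p,circ([x,0,62],49,0)),(0,255,0)) for x in(-12,11)]
    S+=[(pose(p,circ([-12,0,128],9,0)),(0,0,255))]
    return S
E
python3 - <<'E'
from h import *
loadcal()
o=[.59680,.24525,-.32807];g=[.51652,-.14275,-.18358]
overlay("top",offcut_segs(o),(225,160,355,270),6,"pics/o1.png")
overlay("scene",offcut_segs(o),(235,205,335,295),6,"pics/o2.png")
overlay("top",gauge_segs(g),(420,240,500,285),8,"pics/g1.png")
overlay("scene",gauge_segs(g),(380,200,480,280),7,"pics/g2.png")
E
```

```text
(no output)
```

View pics/o1.png

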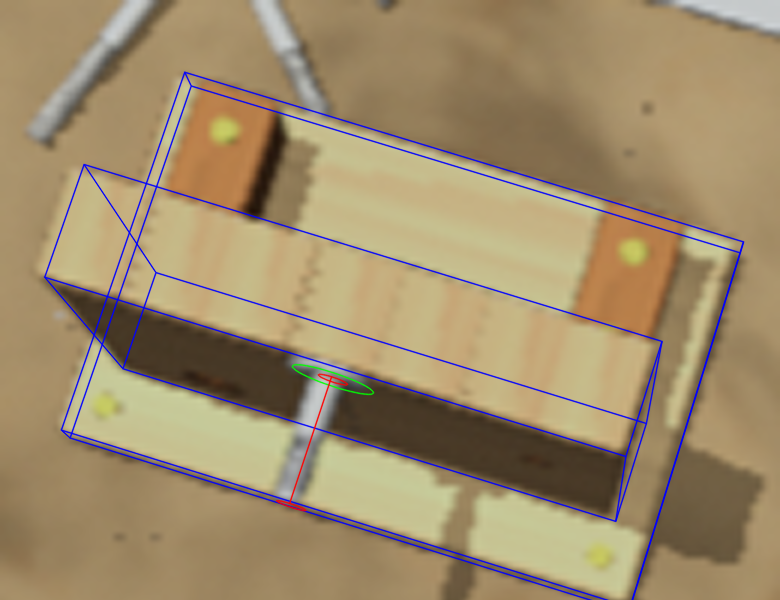

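View pics/o2.png

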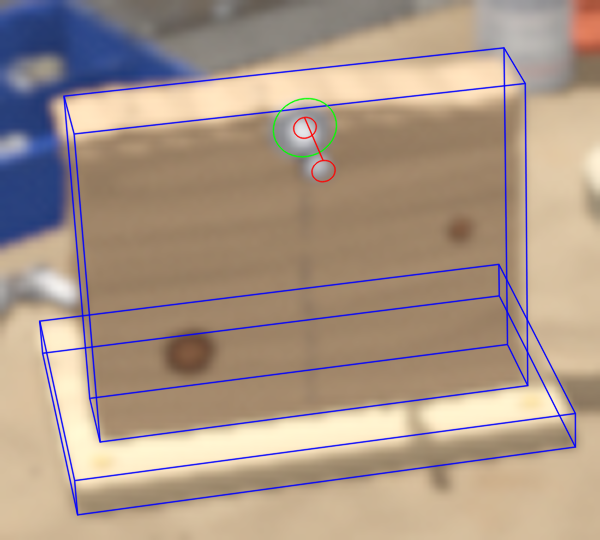

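View pics/g1.png

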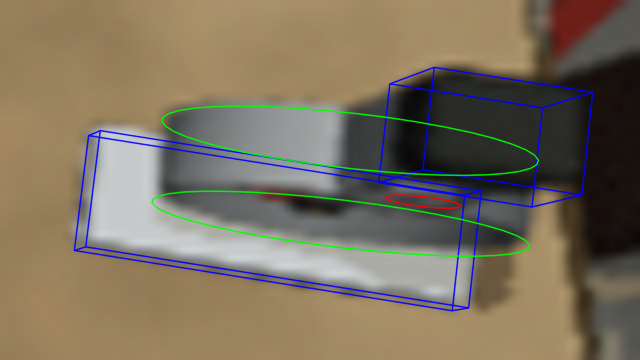

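View pics/g2.png

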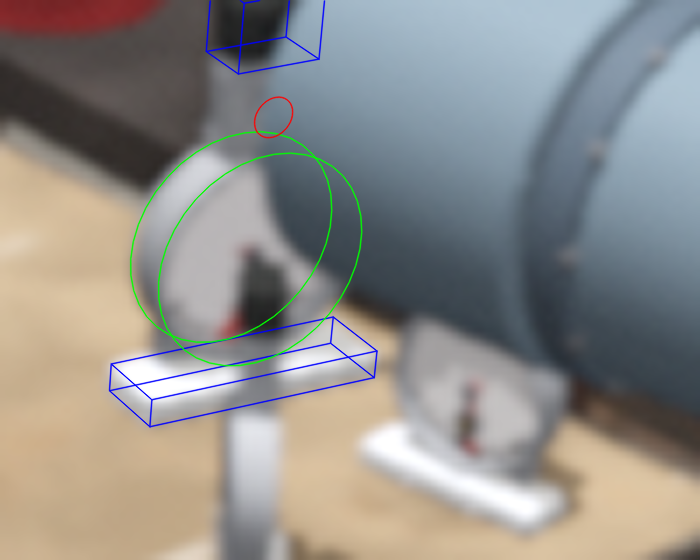

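```bash
python3 - <<'E'
from h import *
loadcal()
im=C["top"]["image"].astype(float)
# bench front edge: for columns 0..500 find strong vertical gradient near line
def edge(im,p,q,w=8,N=60):
    from scipy.ndimage import map_coordinates
    g=im.mean(2);p,q=np.array(p,float),np.array(q,float);d=(q-p)/np.linalg.norm(q-p);n=np.array([-d[1],d[0]])
    out=[]
    for t in np.linspace(0,1,N):
        c=p+t*(q-p);o=np.linspace(-w,w,16*w+1);s=map_coordinates(g,[c[1]+o*n[1],c[0]+o*n[0]],order=1)
        gr=np.abs(np.gradient(cv2.GaussianBlur(s[None],(0,0),4)[0]));out.append(o[gr.argmax()])
    return np.array(out)
print(edge(im,(130,384),(315,367),10,30).round(1))
print(edge(im,(2,398),(503,349),10,50).round(1))
print(edge(im,(461,68),(504,348),10,50).round(1))
im=C["scene"]["image"].astype(float)
print(edge(im,(85,476),(485,275),10,50).round(1))
E
```

```text
[ 2.6  2.1  1.6  2.4  1.8 -6.8  2.1  1.6  1.5  1.9  1.4  1.   3.9  1.
  3.8  1.4  0.8  3.5  1.   0.6  0.2  0.9  0.4  0.2  0.6  0.1  0.4  0.5
  0.  -0.1]
[ 1.5  1.5  1.6  1.6  1.4 -9.2  3.2  3.4  3.4  0.5  0.5  0.4  0.4  0.5
  0.4  0.4  0.5  0.5  0.5  0.5  3.   2.9  2.5  2.6  2.5 -0.5 -0.5 -0.5
 -0.5 -0.5 -0.4 -0.5 -0.4 -0.5 -0.5  5.6  6.6  7.6  8.5  8.6  1.4 -1.4
 -1.5 -1.6 -1.6 -1.6 -1.6 -1.6 -1.6 -0.2]
[ 4.4  3.6  3.5  0.2  0.4  1.2  2.4  1.5  2.6  1.1  2.6 -8.8 -9.4 -9.1
  1.9  0.1 -0.1  0.   0.1  0.4  0.2  0.1  0.  -0.2 -0.4  3.2  3.1  3.1
  2.9  2.6  2.4  1.9 -1.2 -2.1  4.5  2.2  2.2  2.1  2.1  2.1  2.1  1.8
  1.5  7.8  7.4  1.5  1.9  2.5  2.2  2.4]
[ 3.2  8.  -0.2 -0.1 -0.2 -0.1 -0.1  0.  -0.4 -0.4 -0.2 -0.4 -0.4 -2.4
 -0.2 -0.4 -0.2 -0.5 -0.4 -0.1 -0.2 -0.9 -1.5 -0.8 -1.  -0.4 -0.2 -0.4
 -0.2 -0.4 -0.2 -0.5 -0.6 -0.8 -1.4 -1.9 -1.5 -1.4 -0.6 -1.1 -0.8 -1.2
 -1.  -0.6 -0.6 -0.5 -1.1 -0.6 -0.9 -0.5]
```

```bash
python3 - <<'E'
from h import *
loadcal()
im=cv2.resize(C["top"]["image"][240:285,425:495,::-1],None,fx=11,fy=11,interpolation=cv2.INTER_NEAREST)
cv2.imwrite("pics/n1.png",im)
im=cv2.resize(C["scene"]["image"][205:275,390:450,::-1],None,fx=8,fy=8,interpolation=cv2.INTER_NEAREST)
cv2.imwrite("pics/n2.png",im)
E
```

```text
(no output)
```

View pics/n1.png

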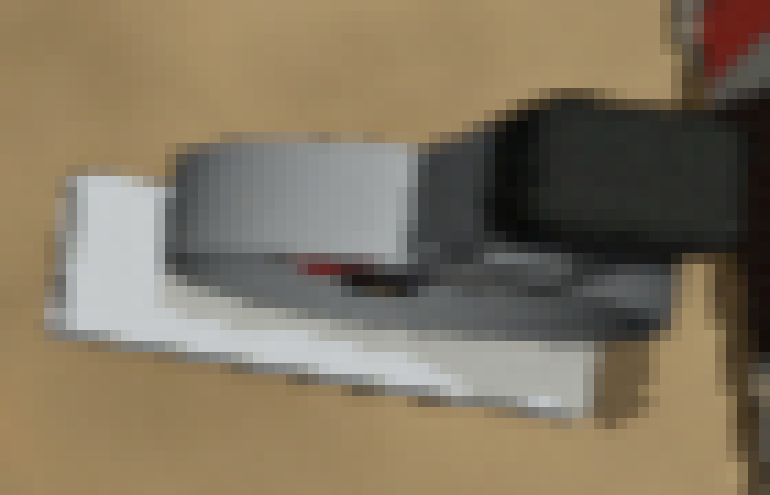

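View pics/n2.png

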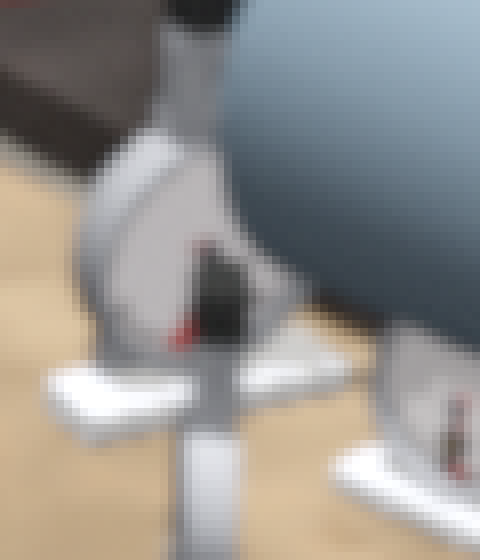

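```bash
cat >> h.py <<'E'
def plan(target,psi_deg,st=None):
    from bench import bot
    from scipy.spatial.transform import Rotation as R
    st=st or bot.sense();M=R.from_rotvec(st["orientation"]).as_matrix();p=st["position"]
    d=M.T@(np.array(target)-p)/.025
    psi=np.degrees(np.arctan2(M[1,1],M[0,1]))
    print("t",round(st["clock"],2),"pos",p.round(4),"psi",psi.round(2),"tilt",np.degrees(np.arccos(-M[2,2])).round(2),"F",st["ft_force"].round(1),"w",round(st["grip_width"]*94,1))
    print("  units",d.round(2),"roll",round(-((psi_deg-psi+180)%360-180)/5,2))
E
python3 -c "
from h import *
plan([.518,-.143,.25],-10.5)"
```

```text
t 0.2 pos [ 0.1857 -0.6225  0.2048] psi -73.39 tilt 0.07 F [-0.7  0.9  0.9] w 93.8
  units [ 18.22 -14.58  -1.79] roll -12.58
```

drive_tool:
  steps:
    - {"hand":94,"translation":[0.3,-0.2,-0.9],"roll":-0.6}
    - {"hand":94,"translation":[1.2,-1.0,-1.8],"roll":-1.5}
    - {"hand":94,"translation":[2.5,-2.0,-1.8],"roll":-2.5}
    - {"hand":94,"translation":[3.8,-3.0,-1.8],"roll":-3.5}
    - {"hand":94,"translation":[5.1,-4.0,-1.8],"roll":-4.5}
    - {"hand":94,"translation":[6.3,-5.0,-1.8],"roll":-5.5}
    - {"hand":94,"translation":[7.5,-6.0,-1.8],"roll":-6.5}
    - {"hand":94,"translation":[8.6,-6.9,-1.8],"roll":-7.4}

```text
clock: 0.87
position: [0.3433, -0.394, 0.2503]
orientation: [-2.801, -1.423, -0.0]
ft_force: [0.5, -0.6, -0.4]
grip_width: 0.999
```

```bash
python3 -c "
from h import *
plan([.518,-.143,.25],-10.5)"
```

```text
t 0.87 pos [ 0.3433 -0.394   0.2503] psi -36.15 tilt 0.02 F [ 0.5 -0.6 -0.4] w 93.9
  units [12.23 -0.28  0.02] roll -5.13
```

drive_tool:
  steps:
    - {"hand":94,"translation":[1.5,0,0],"roll":-0.7}
    - {"hand":94,"translation":[3.1,-0.1,0],"roll":-1.4}
    - {"hand":94,"translation":[4.7,-0.1,0],"roll":-2.1}
    - {"hand":94,"translation":[6.3,-0.2,0],"roll":-2.8}
    - {"hand":94,"translation":[7.9,-0.2,0],"roll":-3.5}
    - {"hand":94,"translation":[9.5,-0.3,0],"roll":-4.2}
    - {"hand":94,"translation":[11.0,-0.3,0],"roll":-4.7}
    - {"hand":94,"translation":[12.2,-0.3,0],"roll":-5.1}

```text
clock: 1.53
position: [0.5184, -0.1436, 0.2504]
orientation: [-2.419, -2.005, -0.001]
ft_force: [1.1, -0.0, -0.3]
grip_width: 1.002
```

```bash
python3 -c "
from h import *
snap()
plan([.518,-.143,.150],-10.5)
g=[.518,-.143,-.183]
overlay('top',gauge_segs(g),(420,235,510,290),8,'pics/g3.png')
overlay('scene',gauge_segs(g),(375,180,475,270),6,'pics/g4.png')
"
```

```text
t 1.63 pos [ 0.5189 -0.1429  0.2503] psi -10.55 tilt 0.05 F [0.  0.5 0.3] w 94.0
  units [-0.01 -0.03  4.01] roll -0.01
```

View pics/g3.png

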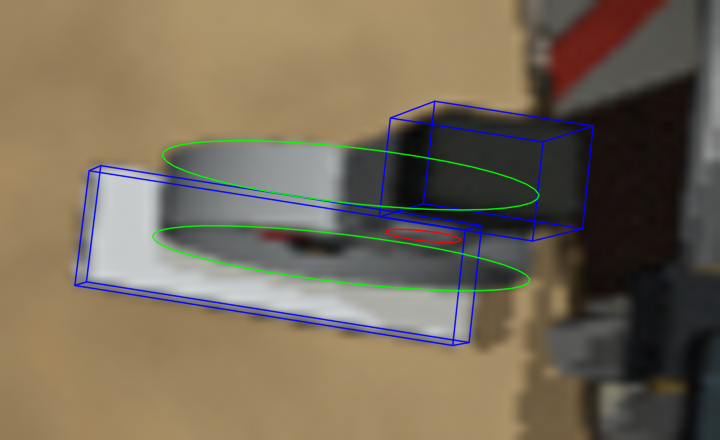

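View pics/g4.png

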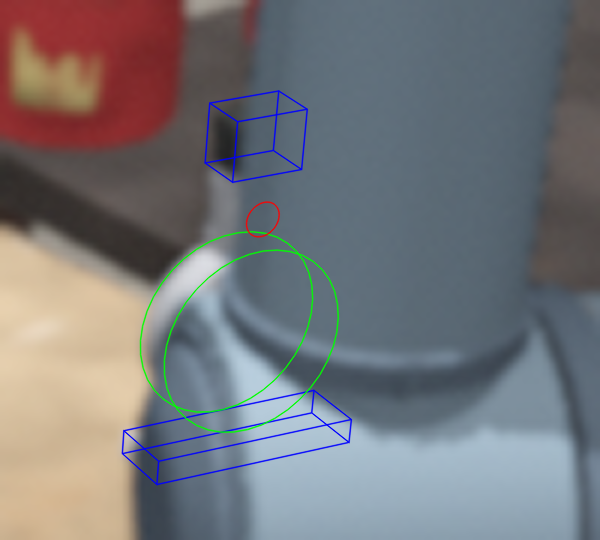

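```bash
python3 -c "
from h import *
snap()
for n in C: cv2.imwrite('pics/f1'+n+'.png',C[n]['image'][:,:,::-1]); print(proj(n,[[.519,-.143,.25],[.519,-.143,.35]]), np.abs(C[n]['world_from_camera']-pickle.load(open('cal.pkl','rb'))[n]['world_from_camera']).max())
"
```

```text
[[419.25830665 174.43401382]
 [422.26335881 139.23040098]] 0.0
[[497.60255176 250.04588051]
 [524.43086754 241.69941978]] 0.0
```

View pics/f1top.png

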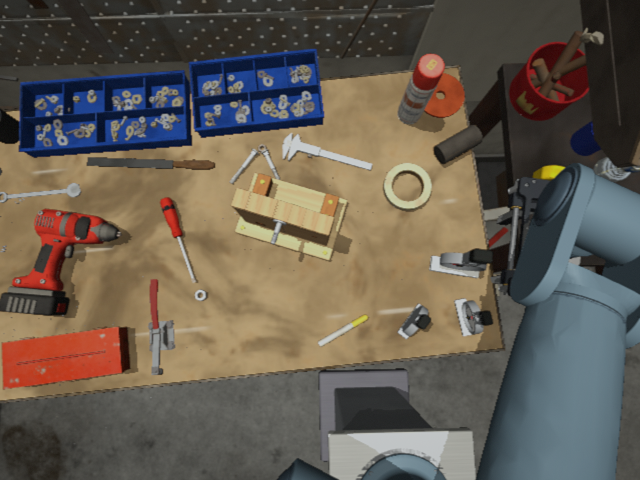

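View pics/f1scene.png

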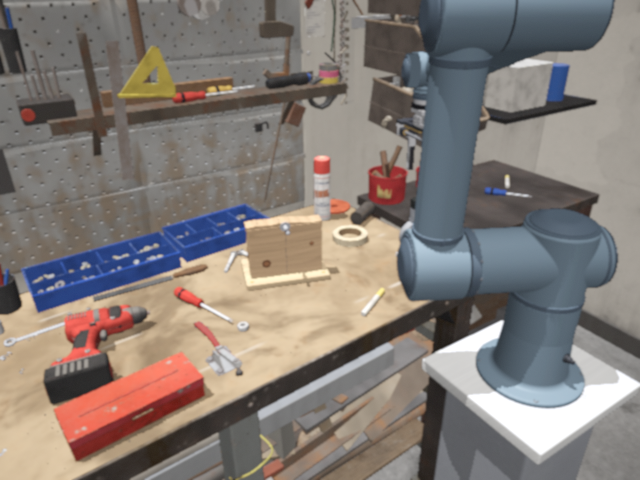

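drive_tool:
  steps:
    - {"hand":94,"translation":[0,0,0.6],"roll":0}
    - {"hand":94,"translation":[0,0,1.6],"roll":0}
    - {"hand":94,"translation":[0,0,2.6],"roll":0}
    - {"hand":94,"translation":[0,0,3.3],"roll":0}
    - {"hand":94,"translation":[0,0,3.7],"roll":0}
    - {"hand":94,"translation":[0,0,3.93],"roll":0}
    - {"hand":60,"translation":[0,0,3.93],"roll":0}
    - {"hand":45,"translation":[0,0,3.93],"roll":0}
  force: 15

```text
clock: 2.4
position: [0.5178, -0.1469, 0.1531]
orientation: [2.422, 1.999, 0.001]
ft_force: [1.2, 0.6, -0.5]
grip_width: 0.895
```

```bash
python3 -c "
from h import *
snap()
plan([.518,-.143,.152],-10.5)
g=[.518,-.143,-.183]
overlay('top',[],(420,200,540,300),6,'pics/g5.png')
"
```

```text
t 2.5 pos [ 0.5182 -0.1469  0.1537] psi -10.92 tilt 0.15 F [ 0.2 -0.2 -0.2] w 75.8
  units [ 0.15 -0.04  0.07] roll -0.08
```

View pics/g5.png

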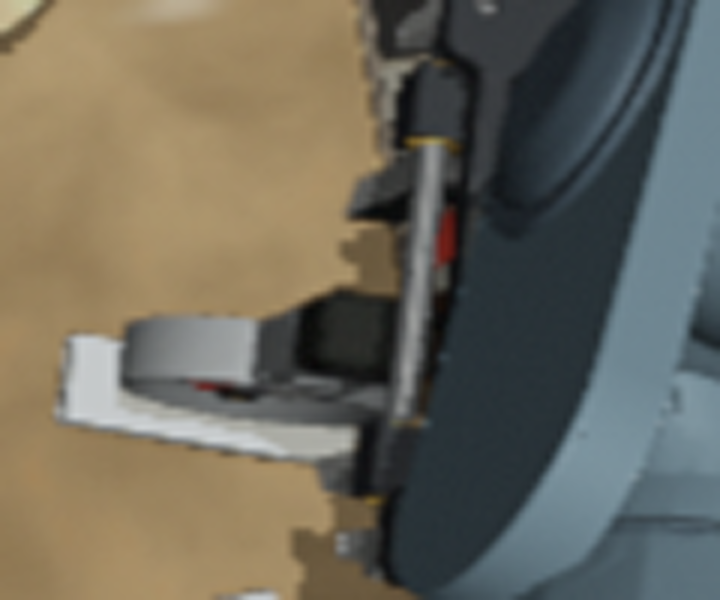

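```bash
python3 -c "
from bench import bot
s=bot.sense();print({k:s[k] if k=='clock' else s[k].round(4) for k in('clock','joint_positions','dq','tau','position')})
"
```

```text
{'clock': 2.5, 'joint_positions': array([-0.4868,  0.0367,  1.888 ,  0.    ,  1.2142, -0.2962]), 'dq': array([ 0.0037, -0.0013,  0.0004,  0.0001,  0.0005, -0.0004]), 'tau': array([-1.00100e-01, -3.09705e+01, -2.94920e+01,  5.87000e-02,
        4.02000e-02, -2.00000e-04]), 'position': array([ 0.5182, -0.1469,  0.1537])}
```

drive_tool:
  steps:
    - {"hand":45,"translation":[0.08,0,0.05],"roll":-0.1}
    - {"hand":35,"translation":[0.15,0,0.07],"roll":-0.1}
    - {"hand":30,"translation":[0.15,0,0.07],"roll":-0.1}
    - {"hand":20,"translation":[0.15,0,0.07],"roll":-0.1}
    - {"hand":15,"translation":[0.15,0,0.07],"roll":-0.1}
    - {"hand":10,"translation":[0.15,0,0.07],"roll":-0.1}
    - {"hand":10,"translation":[0.15,0,0.07],"roll":-0.1}
    - {"hand":10,"translation":[0.15,0,0.07],"roll":-0.1}
  force: 25

```text
clock: 3.17
position: [0.5181, -0.1425, 0.1504]
orientation: [-2.414, -2.011, -0.0]
ft_force: [-0.0, -0.3, -0.2]
grip_width: 0.267
```

```bash
python3 -c "
from h import *
snap()
plan([.518,-.143,.152],-10.5)
overlay('top',[],(420,200,540,300),6,'pics/g6.png')
"
```

```text
t 3.27 pos [ 0.5182 -0.1425  0.1504] psi -10.39 tilt 0.0 F [ 0.  -0.1 -0. ] w 24.9
  units [-0.02 -0.   -0.06] roll 0.02
```

View pics/g6.png

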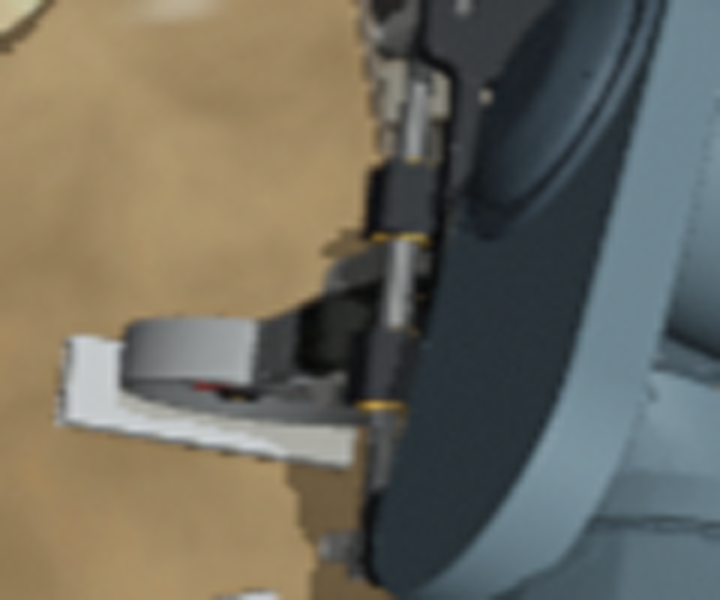

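```bash
python3 -c "
from h import *
snap()
t=C['top']['image'][195:275,225:350,::-1];s=C['scene']['image'][210:250,265:310,::-1]
cv2.imwrite('pics/n3.png',cv2.resize(C['top']['image'][210:260,255:305,::-1],None,fx=12,fy=12,interpolation=cv2.INTER_NEAREST))
cv2.imwrite('pics/n4.png',cv2.resize(s,None,fx=14,fy=14,interpolation=cv2.INTER_NEAREST))
cv2.imwrite('pics/n5.png',cv2.resize(C['top']['image'][165:265,230:355,::-1],None,fx=6,fy=6,interpolation=cv2.INTER_NEAREST))
"
```

```text
(no output)
```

View pics/n3.png

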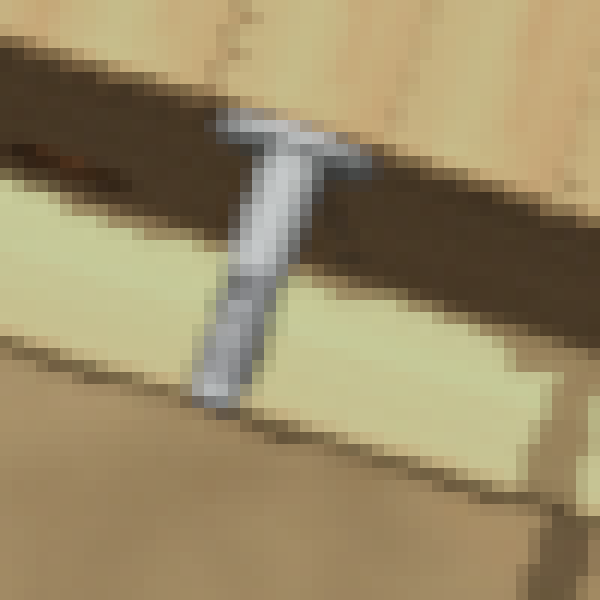

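View pics/n4.png

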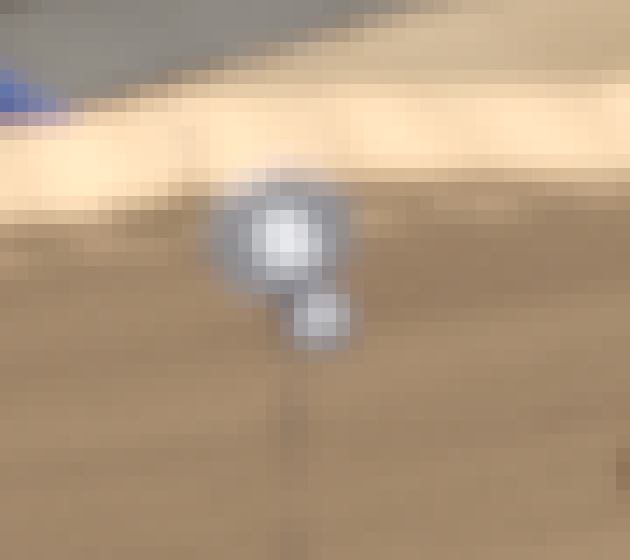

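View pics/n5.png

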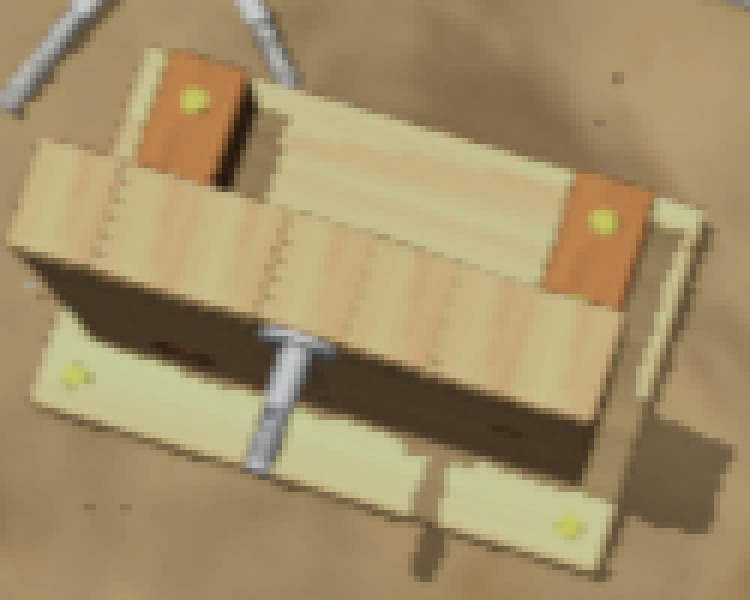

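drive_tool:
  steps:
    - {"hand":10,"translation":[0,0,-0.3],"roll":0}
    - {"hand":10,"translation":[0,0,-0.8],"roll":0}
    - {"hand":10,"translation":[0,0,-1.4],"roll":0}
    - {"hand":10,"translation":[0,0,-1.9],"roll":0}
    - {"hand":10,"translation":[0,0,-2.4],"roll":0}
    - {"hand":10,"translation":[0,0,-2.8],"roll":0}
    - {"hand":10,"translation":[0,0,-3.0],"roll":0}
    - {"hand":10,"translation":[0,0,-3.0],"roll":0}

```text
clock: 4.03
position: [0.5189, -0.1429, 0.2272]
orientation: [2.412, 2.009, 0.002]
ft_force: [0.5, 0.3, -4.9]
grip_width: 0.267
```

```bash
python3 - <<'E'
from h import *
loadcal()
from scipy.optimize import least_squares
L=np.array([[-47,0,165],[-3,0,165]])*mm
S=np.array([[-30,115,18],[-30,-115,18],[120,-115,18],[120,115,18]])*mm
kt=np.array([[272.3,243.0],[278.8,221.5]]);ks=np.array([[287.4,232.1],[284.5,226.4]])
st=np.array([[235.5,230.5],[330,258.9],[347.5,200],[254.5,172.5]])
def f(p,w=(1,1,.6)):
    return np.r_[w[0]*(proj("top",pose(p,L))-kt).ravel(),w[1]*(proj("scene",pose(p,L))-ks).ravel(),w[2]*(proj("top",pose(p,S))-st).ravel()]
for w in((1,1,.6),(1,0,0),(0,1,0),(1,1,0),(0,0,1)):
    r=least_squares(f,[.598,.246,-.33],args=(w,));print(w,r.x.round(4),np.degrees(r.x[2]).round(2),f(r.x,(1,1,1)).round(1))
E
```

```text
(1, 1, 0.6) [ 0.5986  0.2467 -0.3232] -18.52 [ 0.1 -0.1  0.5  0.4  0.3  0.8  0.  -0.7 -1.4  0.2 -1.   0.8  0.1 -1.2
 -0.1 -1.5]
(1, 0, 0) [ 0.5991  0.2478 -0.3021] -17.31 [ 0.  -0.2 -0.   0.2  0.2  0.8 -0.4 -0.7 -1.9  1.  -0.9 -0.3 -1.1 -2.7
 -1.9 -1.1]
(0, 1, 0) [ 0.5991  0.2468 -0.3274] -18.76 [-0.  -0.4  0.4  0.2  0.1  0.7 -0.1 -0.8 -1.4 -0.2 -1.2  0.8  0.2 -1.2
  0.1 -1.9]
(1, 1, 0) [ 0.599   0.2474 -0.311 ] -17.82 [ 0.  -0.2  0.1  0.2  0.2  0.8 -0.3 -0.7 -1.8  0.6 -1.   0.1 -0.7 -2.1
 -1.2 -1.3]
(0, 0, 1) [ 0.5975  0.245  -0.3177] -18.2 [ 1.1  0.5  1.3  0.9  1.1  0.8  0.8 -0.7 -0.7  0.9 -0.1  1.   0.6 -1.1
  0.2 -0.9]
```

drive_tool:
  steps:
    - {"hand":10,"translation":[0.1,-0.1,0],"roll":0}
    - {"hand":10,"translation":[0.4,-0.3,0],"roll":0}
    - {"hand":10,"translation":[0.9,-0.7,0],"roll":0.1}
    - {"hand":10,"translation":[1.6,-1.1,0],"roll":0.2}
    - {"hand":10,"translation":[2.4,-1.5,0],"roll":0.3}
    - {"hand":10,"translation":[3.2,-1.9,0],"roll":0.4}
    - {"hand":10,"translation":[4.0,-2.3,0],"roll":0.5}
    - {"hand":10,"translation":[4.8,-2.6,0],"roll":0.6}
  force: 40

```text
clock: 4.7
position: [0.4742, -0.011, 0.2243]
orientation: [-2.464, -1.945, 0.002]
ft_force: [-0.3, 0.3, -4.6]
grip_width: 0.264
```

```bash
python3 -c "
from h import *
plan([.516,.2743,.227],-18.4)
"
```

```text
t 4.7 pos [ 0.4742 -0.011   0.2243] psi -13.42 tilt 0.14 F [-0.3  0.3 -4.6] w 24.8
  units [11.49 -1.02 -0.1 ] roll 1.0
```

drive_tool:
  steps:
    - {"hand":10,"translation":[0.8,-0.3,0],"roll":0.1}
    - {"hand":10,"translation":[1.6,-0.5,0],"roll":0.2}
    - {"hand":10,"translation":[2.4,-0.7,-0.1],"roll":0.3}
    - {"hand":10,"translation":[3.2,-0.8,-0.1],"roll":0.4}
    - {"hand":10,"translation":[4.0,-0.9,-0.1],"roll":0.5}
    - {"hand":10,"translation":[4.8,-1.0,-0.1],"roll":0.6}
    - {"hand":10,"translation":[5.6,-1.0,-0.1],"roll":0.7}
    - {"hand":10,"translation":[6.4,-1.0,-0.1],"roll":0.8}

```text
clock: 5.37
position: [0.4874, 0.1502, 0.2269]
orientation: [-2.531, -1.859, 0.003]
ft_force: [0.5, 0.5, -4.5]
grip_width: 0.267
```

drive_tool:
  steps:
    - {"hand":10,"translation":[0.8,0,0],"roll":0.1}
    - {"hand":10,"translation":[1.6,0,0],"roll":0.2}
    - {"hand":10,"translation":[2.4,0,0],"roll":0.2}
    - {"hand":10,"translation":[3.2,0,0],"roll":0.2}
    - {"hand":10,"translation":[3.9,0,0],"roll":0.2}
    - {"hand":10,"translation":[4.5,0,0],"roll":0.2}
    - {"hand":10,"translation":[4.9,0,0],"roll":0.2}
    - {"hand":10,"translation":[5.1,0,0],"roll":0.2}

```text
clock: 6.03
position: [0.5259, 0.2715, 0.227]
orientation: [-2.546, -1.839, 0.003]
ft_force: [-0.1, -0.7, -4.4]
grip_width: 0.266
```

```bash
python3 -c "
from h import *
snap()
plan([.516,.2743,.1874],-18.4)
cv2.imwrite('pics/f2t.png',C['top']['image'][:,:,::-1]);cv2.imwrite('pics/f2s.png',C['scene']['image'][:,:,::-1])
"
```

```text
t 6.13 pos [0.5262 0.2707 0.2273] psi -18.34 tilt 0.08 F [-0.2  0.3 -4.8] w 24.6
  units [ 0.01 -0.43  1.6 ] roll 0.01
```

View pics/f2t.png

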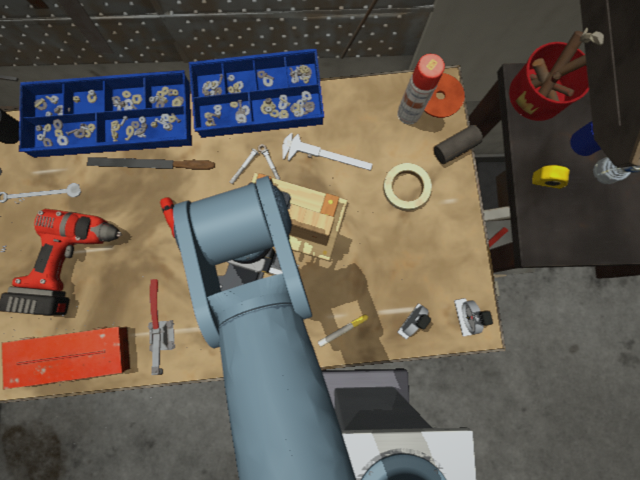

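View pics/f2s.png

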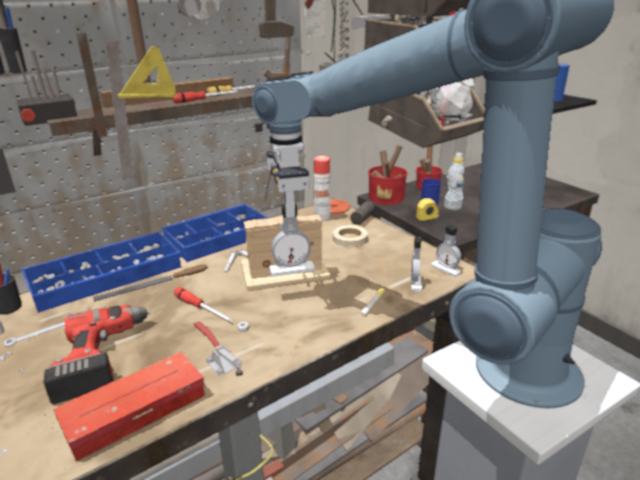

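```bash
cat >> h.py <<'E'
def gsegs3(x,y,z0,yaw,tilt=0):
    S=[]
    for P,c in gauge_segs([0,0,0]):
        P=P.copy()
        if tilt:
            P[:,2]-=.132;ct,s=np.cos(tilt),np.sin(tilt);P=np.c_[P[:,0],P[:,1]*ct+P[:,2]*s,-P[:,1]*s+P[:,2]*ct];P[:,2]+=.132
        Q=pose([x,y,yaw],P);Q[:,2]+=z0;S.append((Q,c))
    return S
E
python3 -c "
from h import *
snap(('scene',))
g=gsegs3(.5262,.2707,.2273-.1504,np.radians(-18.34))
overlay('scene',g,(255,190,335,285),6.3,'pics/g7.png')
overlay('scene',[],(255,190,335,285),6.3,'pics/g8.png')
"
```

```text
(no output)
```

View pics/g7.png

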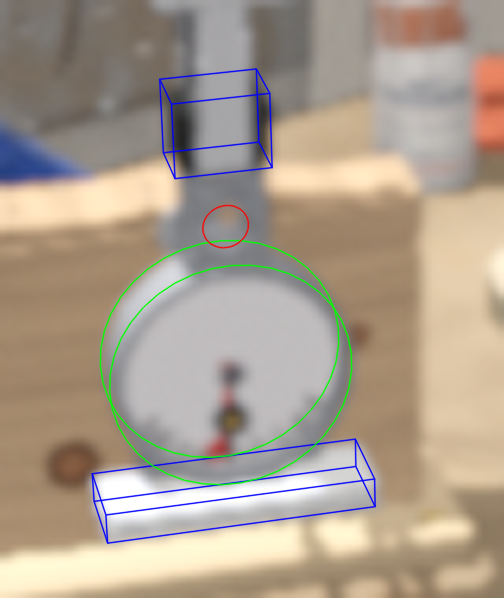

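View pics/g8.png

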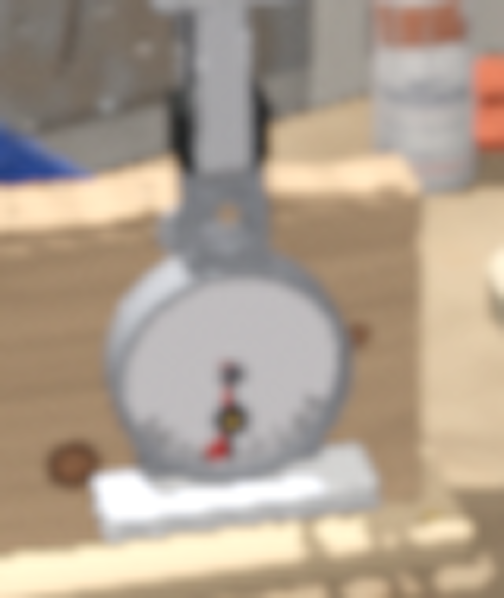

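drive_tool:
  steps:
    - {"hand":10,"translation":[0.02,0,0.2],"roll":0}
    - {"hand":10,"translation":[0.04,0,0.5],"roll":0}
    - {"hand":10,"translation":[0.04,0,0.9],"roll":0}
    - {"hand":10,"translation":[0.04,0,1.2],"roll":0}
    - {"hand":10,"translation":[0.04,0,1.45],"roll":0}
    - {"hand":10,"translation":[0.04,0,1.58],"roll":0}
    - {"hand":10,"translation":[0.04,0,1.6],"roll":0}
    - {"hand":10,"translation":[0.04,0,1.6],"roll":0}

```text
clock: 6.85
position: [0.527, 0.2712, 0.1877]
orientation: [-2.548, -1.838, 0.001]
ft_force: [0.3, 0.4, -5.0]
grip_width: 0.265
```

```bash
cat >> h.py <<'E'
def rel(o=(.5987,.2469,np.radians(-18.4))):
    from bench import bot
    s=bot.sense();d=s["position"][:2]-np.array(o[:2]);c,sn=np.cos(o[2]),np.sin(o[2])
    print("t",round(s["clock"],2),"u %.1f v %.1f z %.1f mm"%((d[0]*c+d[1]*sn)*1e3,(-d[0]*sn+d[1]*c)*1e3,s["position"][2]*1e3),"F",s["ft_force"].round(1),"T",s["torque"].round(2),"w",round(s["grip_width"]*94,1))
E
python3 -c "
from h import *
rel();snap(('scene',))
plan([.516,.2743,.1874],-18.4)
overlay('scene',[],(255,190,335,285),6.3,'pics/g9.png')
"
```

```text
t 6.85 u -75.7 v 0.5 z 187.7 mm F [ 0.3  0.4 -5. ] T [-0.07 -0.12  0.01] w 24.9
t 6.9 pos [0.5273 0.2713 0.1882] psi -18.4 tilt 0.03 F [ 0.7 -0.1 -4.2] w 24.4
  units [-0.03 -0.46  0.03] roll 0.0
```

View pics/g9.png

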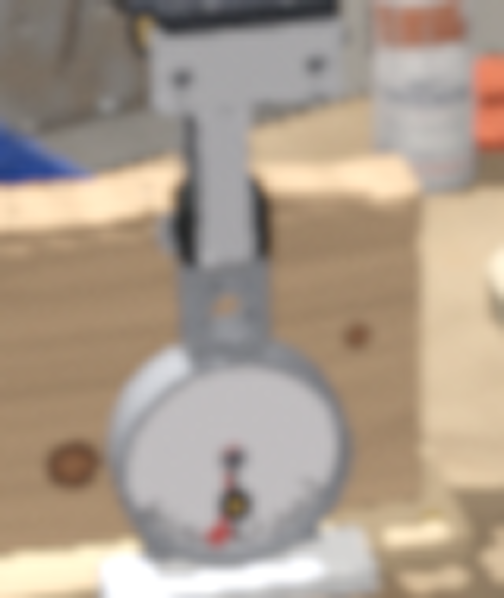

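drive_tool:
  steps:
    - {"hand":10,"translation":[0.02,0.1,0.03],"roll":0}
    - {"hand":10,"translation":[0.02,0.3,0.03],"roll":0}
    - {"hand":10,"translation":[0.02,0.5,0.03],"roll":0}
    - {"hand":10,"translation":[0.02,0.7,0.03],"roll":0}
    - {"hand":10,"translation":[0.02,0.9,0.03],"roll":0}
    - {"hand":10,"translation":[0.02,1.1,0.03],"roll":0}
    - {"hand":10,"translation":[0.02,1.2,0.03],"roll":0}
    - {"hand":10,"translation":[0.02,1.2,0.03],"roll":0}

```text
clock: 7.57
position: [0.5563, 0.262, 0.1872]
orientation: [2.548, 1.837, 0.0]
ft_force: [-0.1, 0.4, -4.4]
grip_width: 0.263
```

```bash
python3 -c "
from h import *
rel();snap(('scene',))
overlay('scene',[],(255,190,335,285),6.3,'pics/g10.png')
"
```

```text
t 7.57 u -45.0 v 0.9 z 187.2 mm F [-0.1  0.4 -4.4] T [-0.02 -0.08 -0.02] w 24.8
```

View pics/g10.png

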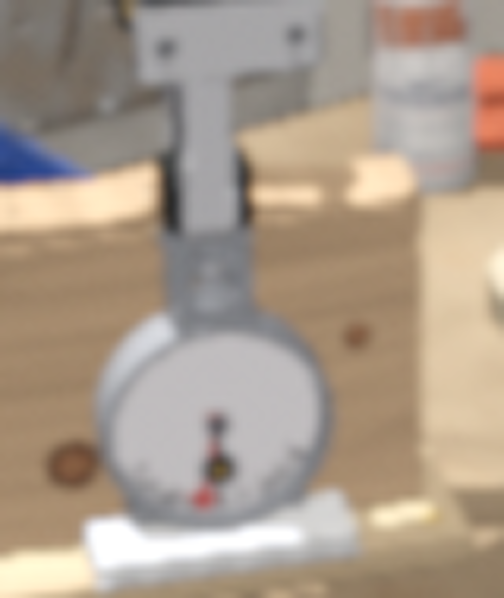

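drive_tool:
  steps:
    - {"hand":10,"translation":[0,0.2,0],"roll":0}
    - {"hand":10,"translation":[0,0.4,0],"roll":0}
    - {"hand":10,"translation":[0,0.6,0],"roll":0}
    - {"hand":10,"translation":[0,0.8,0],"roll":0}
    - {"hand":10,"translation":[0,0.95,0],"roll":0}
    - {"hand":10,"translation":[0,1.05,0],"roll":0}
    - {"hand":10,"translation":[0,1.1,0],"roll":0}
    - {"hand":10,"translation":[0,1.1,0],"roll":0}

```text
clock: 8.28
position: [0.582, 0.2535, 0.1871]
orientation: [-2.548, -1.837, 0.0]
ft_force: [0.0, -0.3, -4.9]
grip_width: 0.262
```

```bash
python3 -c "
from h import *
rel();snap(('scene',))
overlay('scene',[],(255,190,335,285),6.3,'pics/g11.png')
"
```

```text
t 8.28 u -17.9 v 1.0 z 187.1 mm F [ 0.  -0.3 -4.9] T [-0.07 -0.05  0.01] w 24.6
```

View pics/g11.png

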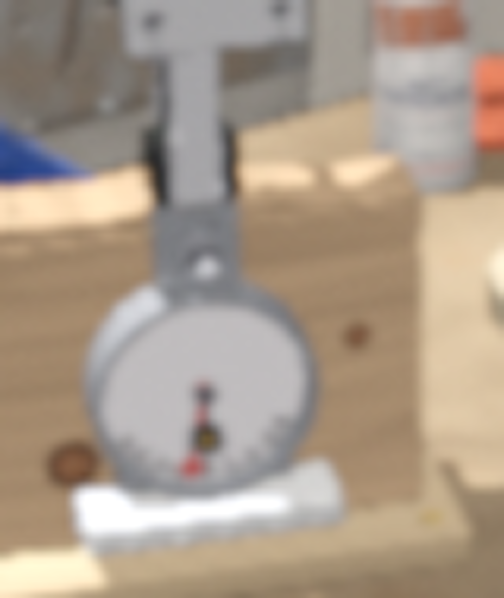

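drive_tool:
  steps:
    - {"hand":10,"translation":[0,0.06,0],"roll":0}
    - {"hand":10,"translation":[0,0.1,0],"roll":0}
    - {"hand":10,"translation":[0,0.14,0],"roll":0}
    - {"hand":10,"translation":[0,0.17,0],"roll":0}
    - {"hand":10,"translation":[0,0.19,0],"roll":0}
    - {"hand":10,"translation":[0,0.2,0],"roll":0}
    - {"hand":10,"translation":[0,0.2,0],"roll":0}
    - {"hand":10,"translation":[0,0.2,0],"roll":0}

```text
clock: 9.0
position: [0.5849, 0.2526, 0.1873]
orientation: [-2.545, -1.837, 0.005]
ft_force: [-6.5, 0.8, 0.2]
grip_width: 0.262
```

```bash
python3 -c "
from h import *
rel()"
```

```text
t 9.0 u -14.9 v 1.1 z 187.3 mm F [-6.5  0.8  0.2] T [0.21 1.33 0.1 ] w 24.6
```

drive_tool:
  steps:
    - {"hand":10,"translation":[0,-0.02,0.03],"roll":0}
    - {"hand":10,"translation":[0,-0.02,0.06],"roll":0}
    - {"hand":10,"translation":[0,-0.02,0.09],"roll":0}
    - {"hand":10,"translation":[0,-0.02,0.12],"roll":0}
    - {"hand":10,"translation":[0,-0.02,0.14],"roll":0}
    - {"hand":10,"translation":[0,-0.02,0.16],"roll":0}
    - {"hand":10,"translation":[0,-0.02,0.16],"roll":0}
    - {"hand":10,"translation":[0,-0.02,0.16],"roll":0}

```text
clock: 9.67
position: [0.5849, 0.2529, 0.1842]
orientation: [-2.546, -1.837, 0.003]
ft_force: [-6.9, 1.7, 1.8]
grip_width: 0.263
```

```bash
python3 -c "
from h import *
rel();snap(('scene',))
overlay('scene',[],(255,190,335,285),6.3,'pics/g12.png')
"
```

```text
t 9.67 u -15.0 v 1.4 z 184.2 mm F [-6.9  1.7  1.8] T [0.21 1.37 0.01] w 24.7
```

View pics/g12.png

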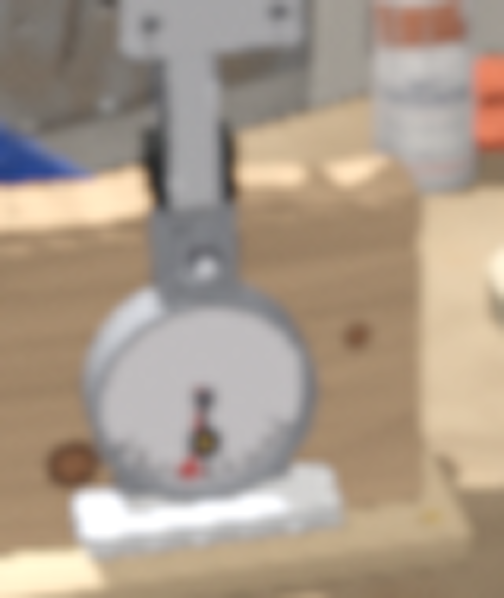

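drive_tool:
  steps:
    - {"hand":10,"translation":[0,-0.03,0],"roll":0}
    - {"hand":10,"translation":[0,-0.06,0.01],"roll":0}
    - {"hand":10,"translation":[0,-0.06,0.03],"roll":0}
    - {"hand":10,"translation":[0,-0.06,0.03],"roll":0}
    - {"hand":10,"translation":[0,-0.06,0.03],"roll":0}
    - {"hand":10,"translation":[0,-0.06,0.03],"roll":0}
    - {"hand":10,"translation":[0,-0.06,0.03],"roll":0}
    - {"hand":10,"translation":[0,-0.06,0.03],"roll":0}

```text
clock: 10.38
position: [0.5848, 0.2529, 0.1841]
orientation: [2.548, 1.838, 0.001]
ft_force: [-5.7, 1.1, 5.6]
grip_width: 0.264
```

```bash
python3 -c "
from h import *
rel()"
```

```text
t 10.38 u -15.1 v 1.4 z 184.1 mm F [-5.7  1.1  5.6] T [0.   1.15 0.08] w 24.9
```

drive_tool:
  steps:
    - {"hand":26,"translation":[0,-0.03,-0.02],"roll":0}
    - {"hand":28,"translation":[0,-0.05,-0.02],"roll":0}
    - {"hand":31,"translation":[0,-0.05,-0.02],"roll":0}
    - {"hand":35,"translation":[0,-0.05,-0.02],"roll":0}
    - {"hand":40,"translation":[0,-0.05,-0.02],"roll":0}
    - {"hand":44,"translation":[0,-0.05,-0.02],"roll":0}
    - {"hand":48,"translation":[0,-0.05,-0.02],"roll":0}
    - {"hand":50,"translation":[0,-0.05,-0.02],"roll":0}

```text
clock: 11.05
position: [0.5835, 0.253, 0.1829]
orientation: [2.548, 1.838, -0.0]
ft_force: [0.2, 0.3, 0.1]
grip_width: 0.527
```

```bash
python3 -c "
from h import *
rel();snap(('scene',))
overlay('scene',[],(255,190,335,285),6.3,'pics/g13.png')
"
```

```text
t 11.05 u -16.4 v 1.0 z 182.9 mm F [0.2 0.3 0.1] T [-0.05 -0.02  0.02] w 49.5
```

View pics/g13.png

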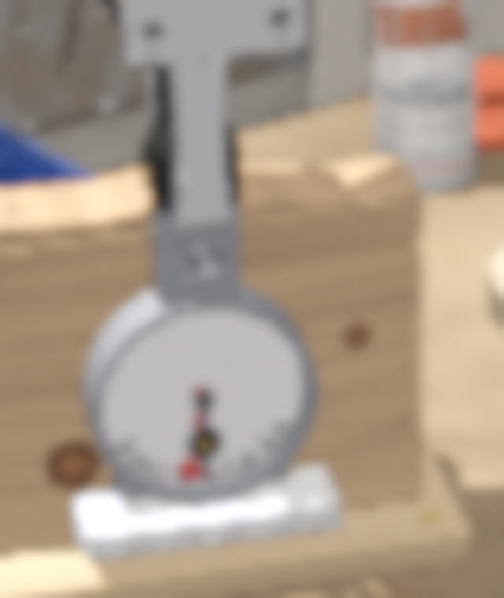

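drive_tool:
  steps:
    - {"hand":50,"translation":[0,0,-0.4],"roll":0}
    - {"hand":50,"translation":[0,0,-0.9],"roll":0}
    - {"hand":50,"translation":[0,0,-1.4],"roll":0}
    - {"hand":50,"translation":[0,0,-1.9],"roll":0}
    - {"hand":50,"translation":[0,0,-2.3],"roll":0}
    - {"hand":50,"translation":[0,0,-2.4],"roll":0}
    - {"hand":50,"translation":[0,0,-2.4],"roll":0}
    - {"hand":50,"translation":[0,0,-2.4],"roll":0}

```text
clock: 11.77
position: [0.5833, 0.253, 0.2429]
orientation: [-2.548, -1.838, 0.0]
ft_force: [-0.1, -0.7, -0.3]
grip_width: 0.531
```

drive_tool:
  steps:
    - {"hand":50,"translation":[0,0,0],"roll":0}
    - {"hand":50,"translation":[0,0,0],"roll":0}
    - {"hand":50,"translation":[0,0,0],"roll":0}
    - {"hand":50,"translation":[0,0,0],"roll":0}
    - {"hand":50,"translation":[0,0,0],"roll":0}
    - {"hand":50,"translation":[0,0,0],"roll":0}
    - {"hand":50,"translation":[0,0,0],"roll":0}
    - {"hand":50,"translation":[0,0,0],"roll":0}

```text
clock: 12.43
position: [0.5834, 0.2531, 0.243]
orientation: [2.548, 1.838, -0.0]
ft_force: [-1.3, 0.3, 0.8]
grip_width: 0.533
```

```bash
python3 -c "
from h import *
rel();snap(('scene',))
o=np.array([.5987,.2469]);u=np.array([.949,-.3157]);g=o-.014*u
a=C['scene']['image'].copy()
overlay('scene',gsegs3(g[0],g[1],.161-.128,np.radians(-18.4)),(255,190,335,285),6.3,'pics/g14.png')
overlay('scene',[],(265,220,315,280),10,'pics/g15.png')
snap(('scene',));print(np.abs(a.astype(int)-C['scene']['image'])[215:290,255:330].max())
"
```

```text
t 12.43 u -16.4 v 1.1 z 243.0 mm F [-1.3  0.3  0.8] T [-0.   -0.06 -0.  ] w 50.1
6
```

View pics/g14.png

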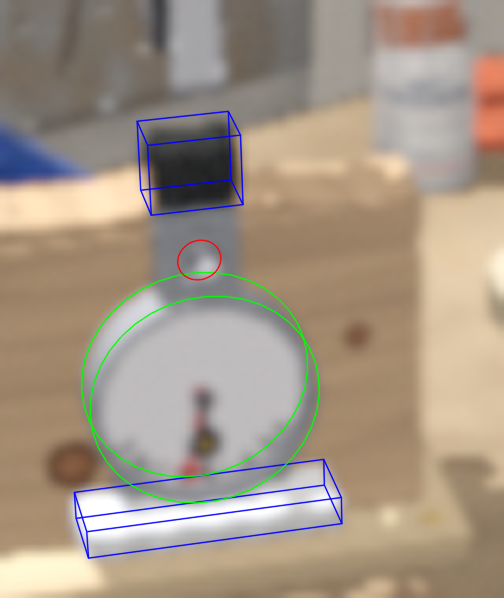

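View pics/g15.png

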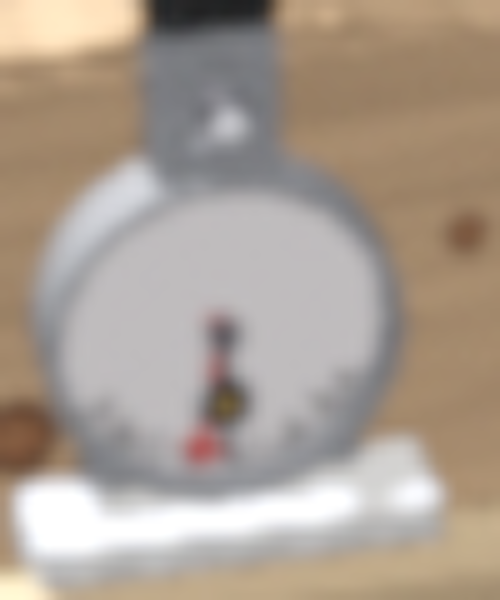

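```bash
python3 - <<'E'
from h import *
loadcal()
snap(('scene',))
im=C['scene']['image'].astype(int)
for n,f in(("red",lambda p:p[:,:,0]-p[:,:,1:].mean(2)),("gray",lambda p:p.mean(2))):
    print(n);print(f(im[249:272,279:296]).astype(int))
o=np.array([.5987,.2469]);u=np.array([.949,-.3157]);g=o-.014*u
for a in range(0,35,5):
    r=np.radians(a);P=[]
    for R in(0,15,25,32,38):P.append([-12*mm,R*mm*np.sin(r),(62-R*np.cos(r))*mm+.033])
    print(a,proj('scene',pose([g[0],g[1],np.radians(-18.4)],P)).round(1).tolist())
E
```

```text
red
[[ 2  3  2  3  2  2  2  3  2  2  2  2  3  2  2  2  2]
 [ 2  2  1  2  2  4  5  7  5  3  2  2  2  2  2  2  2]
 [ 2  2  2  2  2  5 12 17 13  5  2  2  2  2  2  2  3]
 [ 2  2  2  3  2  5 11 17 12  4  2  2  2  2  3  1  2]
 [ 2  3  2  2  2  2  5  6  3  1  2  2  2  2  2  2  2]
 [ 2  2  2  2  2  3  5  8  6  1  2  2  2  2  2  2  3]
 [ 2  2  3  2  2  5 11 21 15  4  3  2  2  2  2  2  2]
 [ 2  2  2  2  3  6 18 32 21  5  2  1  2  2  2  3  2]
 [ 2  3  2  2  2  6 19 34 22  4  2  2  2  2  2  1  3]
 [ 3  2  2  2  3  4 12 25 18  5  1  2  2  2  2  2  2]
 [ 2  3  2  2  1  2  6 17 26 18  5  1  2  3  3  3  2]
 [ 2  2  2  2  1  1  5 21 34 28  9  3  2  2  2  2  2]
 [ 3  3  3  2  3  6 13 22 25 16  5  3  2  2  1  2  3]
 [ 2  3  2  4  7 20 32 26 11  5  1  2  2  2  2  1  1]
 [ 2  2  3  7 19 42 54 36 14  2  2  2  2  1  2  1  0]
 [ 1  1  3 11 34 68 77 53 24  5  2  1  2  1  0 -1 -2]
 [ 0  1  2  8 29 61 67 48 24  6  2  0  0  0 -1 -3 -3]
 [-1 -1  0  3 13 28 29 18  7  1  0 -1 -2 -3 -2 -3 -3]
 [-3 -3 -3 -2  1  6  6  1 -1 -3 -3 -2 -3 -3 -2  0  0]
 [-1 -1 -3 -3 -3 -1 -2 -3 -3 -3 -3 -3 -3 -2 -1  0  0]
 [ 1  0  0 -1 -1
[... 1671 characters left out ...]
6 217 225 235 240 244 251 254 254 254 255]
 [243 246 250 253 254 254 253 253 255 255 255 255 255 255 255 255 255]]
0 [[287.1, 253.2], [287.4, 258.1], [287.5, 261.4], [287.6, 263.7], [287.7, 265.6]]
5 [[287.1, 253.2], [286.9, 258.2], [286.7, 261.5], [286.6, 263.8], [286.5, 265.7]]
10 [[287.1, 253.2], [286.4, 258.2], [285.9, 261.5], [285.6, 263.8], [285.3, 265.7]]
15 [[287.1, 253.2], [285.9, 258.1], [285.1, 261.4], [284.6, 263.7], [284.1, 265.7]]
20 [[287.1, 253.2], [285.5, 258.1], [284.3, 261.3], [283.6, 263.6], [282.9, 265.5]]
25 [[287.1, 253.2], [285.0, 258.0], [283.6, 261.1], [282.6, 263.3], [281.7, 265.2]]
30 [[287.1, 253.2], [284.6, 257.8], [282.8, 260.9], [281.7, 263.0], [280.6, 264.9]]
```

drive_tool:
  steps:
    - {"hand":50,"translation":[0,0.04,0.3],"roll":0}
    - {"hand":50,"translation":[0,0.08,0.8],"roll":0}
    - {"hand":50,"translation":[0,0.08,1.3],"roll":0}
    - {"hand":50,"translation":[0,0.08,1.7],"roll":0}
    - {"hand":50,"translation":[0,0.08,2.0],"roll":0}
    - {"hand":50,"translation":[0,0.08,2.2],"roll":0}
    - {"hand":50,"translation":[0,0.08,2.28],"roll":0}
    - {"hand":50,"translation":[0,0.08,2.28],"roll":0}
  force: 6

```text
clock: 13.25
position: [0.5851, 0.2524, 0.1853]
orientation: [-2.548, -1.838, 0.001]
ft_force: [-0.4, -0.2, -0.8]
grip_width: 0.532
```

```bash
python3 -c "
from h import *
rel()"
```

```text
t 13.25 u -14.7 v 0.9 z 185.3 mm F [-0.4 -0.2 -0.8] T [ 0.02 -0.05 -0.01] w 50.0
```

Close lightly.

drive_tool:
  steps:
    - {"hand":45,"translation":[0,0,0],"roll":0}
    - {"hand":40,"translation":[0,0,0],"roll":0}
    - {"hand":35,"translation":[0,0,0],"roll":0}
    - {"hand":32,"translation":[0,0,0],"roll":0}
    - {"hand":29,"translation":[0,0,0],"roll":0}
    - {"hand":26,"translation":[0,0,0],"roll":0}
    - {"hand":20,"translation":[0,0,0],"roll":0}
    - {"hand":15,"translation":[0,0,0],"roll":0}
  force: 6

```text
clock: 13.92
position: [0.5848, 0.2527, 0.1861]
orientation: [-2.547, -1.837, 0.001]
ft_force: [-2.8, 0.7, 2.0]
grip_width: 0.266
```

```bash
python3 -c "
from h import *
rel()"
```

```text
t 13.92 u -15.1 v 1.1 z 186.1 mm F [-2.8  0.7  2. ] T [ 0.12  0.66 -0.  ] w 25.0
```

drive_tool:
  steps:
    - {"hand":15,"translation":[0.04,0,0],"roll":0}
    - {"hand":15,"translation":[0.09,0,0.0],"roll":0}
    - {"hand":15,"translation":[0.14,0,0.01],"roll":0}
    - {"hand":15,"translation":[0.19,0,0.01],"roll":0}
    - {"hand":15,"translation":[0.23,0,0.02],"roll":0}
    - {"hand":15,"translation":[0.26,0,0.02],"roll":0}
    - {"hand":15,"translation":[0.28,0,0.03],"roll":0}
    - {"hand":15,"translation":[0.28,0,0.03],"roll":0}

```text
clock: 14.58
position: [0.5868, 0.2587, 0.1849]
orientation: [-2.548, -1.838, 0.004]
ft_force: [-5.1, -1.5, 2.3]
grip_width: 0.266
```

drive_tool:
  steps:
    - {"hand":15,"translation":[0,0,0],"roll":0}
    - {"hand":15,"translation":[0,0,0],"roll":0}
    - {"hand":15,"translation":[0,0,0],"roll":0}
    - {"hand":15,"translation":[0,0,0],"roll":0}
    - {"hand":15,"translation":[0,0,0],"roll":0}
    - {"hand":15,"translation":[0,0,0],"roll":0}
    - {"hand":15,"translation":[0,0,0],"roll":0}
    - {"hand":15,"translation":[0,0,0],"roll":0}

```text
clock: 15.25
position: [0.5868, 0.2587, 0.185]
orientation: [-2.548, -1.838, 0.004]
ft_force: [-5.4, -2.0, 3.3]
grip_width: 0.267
```

```bash
python3 -c "
from h import *
rel();snap(('scene',))
o=np.array([.5987,.2469]);u=np.array([.949,-.3157]);g=o-.014*u
overlay('scene',gsegs3(g[0],g[1],.161-.128,np.radians(-18.4),np.radians(10)),(255,190,335,285),6.3,'pics/g16.png')
overlay('scene',[],(265,220,315,280),10,'pics/g17.png')
"
```

```text
t 15.25 u -15.0 v 7.5 z 185.0 mm F [-5.4 -2.   3.3] T [-0.3   0.96  0.  ] w 25.1
```

View pics/g16.png

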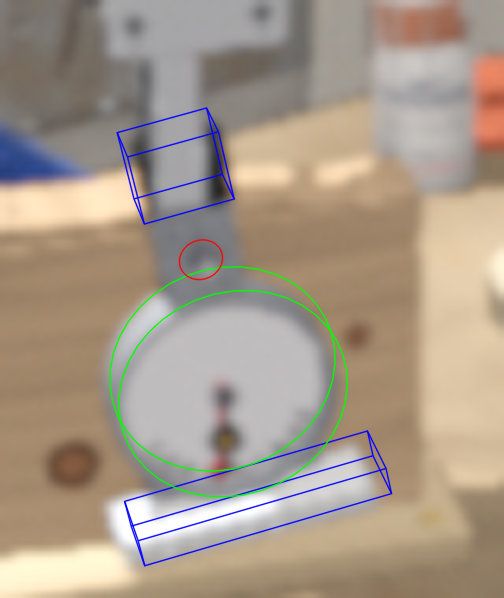

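View pics/g17.png

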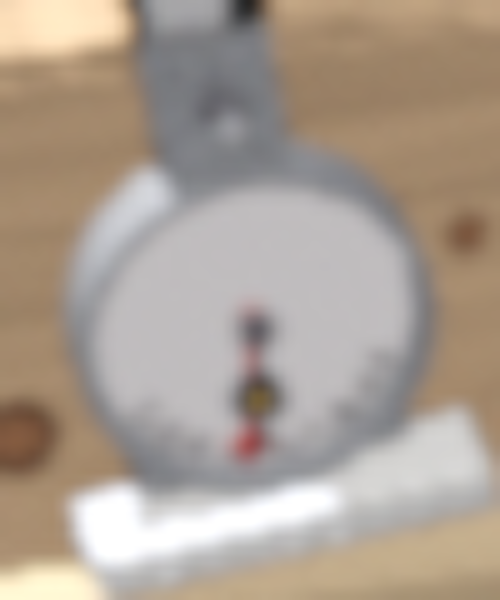

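```bash
cat > red.py <<'E'
from h import *
def go(tilt):
    snap(('scene',))
    im=C['scene']['image'].astype(float)
    o=np.array([.5987,.2469]);u=np.array([.949,-.3157]);g=o-.014*u
    t=np.radians(tilt)
    # dial centre in offcut coords
    def dc(R,ang):
        y=-70*np.sin(t)+R*np.sin(np.radians(ang));z=165-70*np.cos(t)-R*np.cos(np.radians(ang))
        return proj('scene',pose([g[0],g[1],np.radians(-18.4)],[[-.012,y*mm,z*mm]]))[0]
    c0=dc(0,0);print("centre pred",c0.round(1))
    x0,y0=int(c0[0])-9,int(c0[1])-4
    p=im[y0:y0+22,x0:x0+17]
    red=p[:,:,0]-p[:,:,1:].mean(2);gr=p.mean(2)
    print("cols",x0,"rows",y0);print(red.astype(int));print(gr.astype(int))
    for R in(0,25,30,34,38):print(R,[dc(R,a).round(1).tolist() for a in(-5,0,5,10)])
if __name__=="__main__":
    import sys;go(float(sys.argv[1]))
E
python3 red.py 9.3
```

```text
centre pred [291.3 252.3]
cols 282 rows 248
[[ 2  2  2  3  2  2  3  3  2  2  1  2  2  3  2  2  2]
 [ 2  2  2  2  2  2  4  6  8  5  2  2  2  3  2  2  2]
 [ 2  2  2  2  3  3  7 14 15  8  3  3  2  3  2  2  2]
 [ 2  2  1  2  2  3  7 15 15  7  3  2  2  2  3  2  2]
 [ 2  2  2  2  2  3  4  6  5  1  1  2  2  3  3  3  3]
 [ 2  2  2  2  2  1  3  4  4  1  1  2  2  1  2  1  3]
 [ 3  2  2  2  2  2  4 13 15  5  2  1  2  2  2  2  2]
 [ 2  3  2  1  2  2  7 22 26  7  2  2  2  3  1  2  2]
 [ 2  2  2  2  2  3  7 22 26  8  2  2  1  2  2  3  2]
 [ 2  2  2  2  2  2  5 15 21  7  1  2  2  2  2  2  2]
 [ 2  2  2  2  2  2  2 10 20 13  4  2  2  2  2  2  2]
 [ 2  2  2  2  2  2  2 14 34 30 11  3  2  2  2  2  2]
 [ 3  2  2  3  2  2  2 17 35 30 11  3  2  2  2  2  2]
 [ 2  3  2  3  2  2  5 18 28 15  4  2  2  2  2  2  1]
 [ 3  2  2  2  2  4 12 32 36 12  3  2  2  1  2  2  2]
 [ 1  2  1  2  3  9 27 54 57 21  7  3  1  2  2  1  0]
 [ 1  1  2  2  5 16 41 72 64 28 10  3  2  1  0 -1 -2]
 [ 0  0  0  1  3 12 30 50 39 15  5  0  0 -2 -3 -3 -3]
 [-3 -2 -1 -1  0  1  7 16 13  3 -2 -3 -3 -4 -3 -2 -1]
 [-4 -4 -3 -3 -3 -3 -1  1  1 -
[... 1334 characters left out ...]
 152]
 [148 151 151 158 166 160 141 121 125 141 149 150 152 156 156 151 148]
 [141 145 147 153 158 156 148 141 143 150 153 150 149 149 149 150 159]
 [132 137 142 146 149 150 149 146 147 148 149 152 156 160 167 177 187]
 [141 149 154 154 153 152 153 153 156 160 170 189 203 211 217 221 217]
 [174 181 185 183 181 181 181 187 198 209 222 239 250 253 254 252 237]]
0 [[291.3, 252.3], [291.3, 252.3], [291.3, 252.3], [291.3, 252.3]]
25 [[292.5, 260.4], [291.7, 260.5], [290.9, 260.6], [290.1, 260.6]]
30 [[292.7, 262.0], [291.7, 262.2], [290.8, 262.3], [289.8, 262.3]]
34 [[292.9, 263.3], [291.8, 263.5], [290.7, 263.6], [289.6, 263.6]]
38 [[293.0, 264.6], [291.8, 264.8], [290.6, 264.9], [289.4, 264.9]]
```

drive_tool:
  steps:
    - {"hand":15,"translation":[0.04,0,0],"roll":0}
    - {"hand":15,"translation":[0.08,0,0.01],"roll":0}
    - {"hand":15,"translation":[0.12,0,0.02],"roll":0}
    - {"hand":15,"translation":[0.16,0,0.03],"roll":0}
    - {"hand":15,"translation":[0.16,0,0.03],"roll":0}
    - {"hand":15,"translation":[0.16,0,0.03],"roll":0}
    - {"hand":15,"translation":[0.16,0,0.03],"roll":0}
    - {"hand":15,"translation":[0.16,0,0.03],"roll":0}

```text
clock: 16.02
position: [0.588, 0.2624, 0.184]
orientation: [-2.548, -1.838, 0.004]
ft_force: [-4.3, -2.2, 2.0]
grip_width: 0.262
```

drive_tool:
  steps:
    - {"hand":15,"translation":[0,0,0],"roll":0}
    - {"hand":15,"translation":[0,0,0],"roll":0}
    - {"hand":15,"translation":[0,0,0],"roll":0}
    - {"hand":15,"translation":[0,0,0],"roll":0}
    - {"hand":15,"translation":[0,0,0],"roll":0}
    - {"hand":15,"translation":[0,0,0],"roll":0}
    - {"hand":15,"translation":[0,0,0],"roll":0}
    - {"hand":15,"translation":[0,0,0],"roll":0}

```text
clock: 16.68
position: [0.588, 0.2624, 0.184]
orientation: [-2.548, -1.838, 0.004]
ft_force: [-4.9, -2.3, 2.2]
grip_width: 0.266
```

```bash
python3 -c "
from h import *
rel()";python3 red.py 11; python3 -c "
from h import *
snap(('scene',))
overlay('scene',[],(265,220,315,280),10,'pics/g18.png')"
```

```text
t 16.68 u -15.0 v 11.3 z 184.0 mm F [-4.9 -2.3  2.2] T [-0.41  0.93 -0.01] w 25.0
centre pred [292.1 252.1]
cols 283 rows 248
[[ 2  3  3  2  2  2  2  2  3  2  3  2  2  3  2  2  3]
 [ 3  2  2  2  1  2  3  6  7  6  4  3  3  2  2  2  2]
 [ 3  2  2  2  2  2  5 12 17 13  6  3  2  2  2  2  2]
 [ 2  2  2  2  2  2  4 11 17 13  5  2  2  2  1  2  2]
 [ 2  2  2  2  2  2  3  4  6  3  0  1  3  2  3  2  3]
 [ 3  1  2  2  2  2  2  2  4  4  2  2  2  1  2  3  2]
 [ 2  2  2  2  2  2  3  3 10 10  4  2  2  2  2  2  2]
 [ 2  2  2  2  2  2  3  5 11 12  4  2  3  2  2  2  3]
 [ 2  2  3  2  2  2  2  3  8 10  4  1  2  2  3  3  3]
 [ 2  2  2  2  2  2  2  3  6  9  5  1  2  2  2  2  2]
 [ 2  3  2  2  2  2  1  2 10 24 18  5  2  3  2  3  2]
 [ 2  2  3  2  1  2  2  4 20 35 28  8  2  2  2  2  2]
 [ 3  2  2  2  2  2  2  3 13 25 17  5  2  2  1  2  2]
 [ 2  3  2  2  2  2  2  4 12 19 13  4  3  3  2  2  1]
 [ 1  2  2  1  2  2  4 10 26 37 27 12  5  2  1  2  1]
 [ 1  1  2  2  2  3  7 21 46 62 47 23  7  3  1  0  0]
 [ 0  1  1  1  1  2  7 25 49 58 42 21  6  0  0 -1 -3]
 [-2 -2 -1 -1  0  0  3 12 24 29 21  7  0 -2 -2 -3 -3]
 [
[... 1416 characters left out ...]
 151]
 [141 149 155 157 153 151 155 152 142 133 139 152 157 157 157 152 148]
 [133 138 144 149 149 149 150 151 147 145 147 150 151 149 149 151 159]
 [130 132 134 139 142 144 145 146 146 146 148 154 158 162 165 174 186]
 [139 140 145 153 159 160 157 157 164 168 177 193 204 203 199 199 204]
 [167 170 177 186 191 194 192 196 209 220 229 241 247 239 224 211 207]]
0 [[292.1, 252.1], [292.1, 252.1], [292.1, 252.1], [292.1, 252.1]]
25 [[293.2, 260.2], [292.4, 260.3], [291.6, 260.4], [290.8, 260.4]]
30 [[293.4, 261.8], [292.5, 262.0], [291.5, 262.0], [290.5, 262.1]]
34 [[293.6, 263.1], [292.5, 263.3], [291.4, 263.4], [290.3, 263.4]]
38 [[293.8, 264.3], [292.6, 264.5], [291.4, 264.7], [290.1, 264.7]]
```

View pics/g18.png

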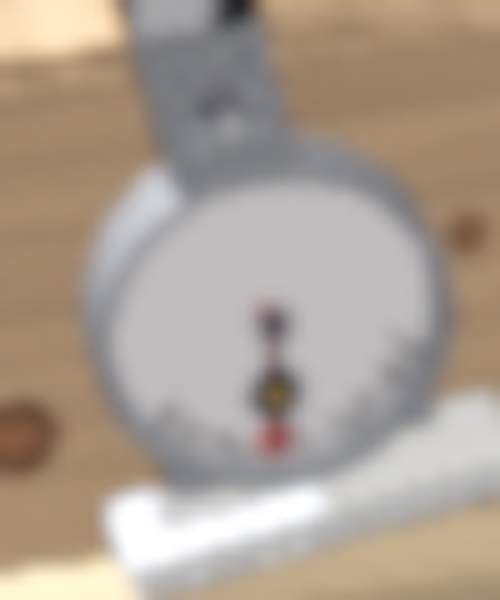

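drive_tool:
  steps:
    - {"hand":15,"translation":[0.04,0,0.01],"roll":0}
    - {"hand":15,"translation":[0.08,0,0.02],"roll":0}
    - {"hand":15,"translation":[0.12,0,0.03],"roll":0}
    - {"hand":15,"translation":[0.16,0,0.04],"roll":0}
    - {"hand":15,"translation":[0.16,0,0.04],"roll":0}
    - {"hand":15,"translation":[0.16,0,0.04],"roll":0}
    - {"hand":15,"translation":[0.16,0,0.04],"roll":0}
    - {"hand":15,"translation":[0.16,0,0.04],"roll":0}

```text
clock: 17.45
position: [0.5892, 0.266, 0.1828]
orientation: [2.548, 1.838, -0.005]
ft_force: [-4.7, -2.5, 1.7]
grip_width: 0.266
```

drive_tool:
  steps:
    - {"hand":15,"translation":[0,0,0],"roll":0}
    - {"hand":15,"translation":[0,0,0],"roll":0}
    - {"hand":15,"translation":[0,0,0],"roll":0}
    - {"hand":15,"translation":[0,0,0],"roll":0}
    - {"hand":15,"translation":[0,0,0],"roll":0}
    - {"hand":15,"translation":[0,0,0],"roll":0}
    - {"hand":15,"translation":[0,0,0],"roll":0}
    - {"hand":15,"translation":[0,0,0],"roll":0}

```text
clock: 18.12
position: [0.5892, 0.2659, 0.1828]
orientation: [-2.548, -1.838, 0.005]
ft_force: [-4.2, -2.9, 1.6]
grip_width: 0.265
```

```bash
python3 -c "
from h import *
rel()";python3 red.py 16; python3 -c "
from h import *
snap(('scene',))
overlay('scene',[],(265,220,315,280),10,'pics/g19.png')"
```

```text
t 18.12 u -15.0 v 15.1 z 182.8 mm F [-4.2 -2.9  1.6] T [-0.53  0.95  0.04] w 24.9
centre pred [294.2 251.4]
cols 285 rows 247
[[ 3  2  2  2  2  2  2  2  3  2  2  2  2  2  3  3  2]
 [ 2  2  1  2  2  2  2  3  5  6  5  2  2  3  2  2  2]
 [ 2  3  2  1  2  3  4  8 14 14  7  3  2  2  2  2  2]
 [ 2  3  2  2  2  3  6 12 18 15  6  3  2  3  2  2  2]
 [ 2  2  2  3  2  2  4  9 10  5  2  2  3  1  3  2  2]
 [ 2  1  2  3  2  1  2  2  1  0  1  2  2  2  2  3  3]
 [ 3  1  3  2  2  2  2  2  1  1  2  2  2  2  2  2  2]
 [ 2  3  1  2  2  2  2  2  2  3  3  2  2  3  2  2  2]
 [ 2  2  2  2  2  3  2  2  2  4  3  2  3  2  2  2  2]
 [ 3  3  2  2  2  2  2  2  3  5  3  2  2  2  2  3  2]
 [ 2  2  2  2  3  3  2  3  8 17  9  2  2  2  2  2  2]
 [ 2  2  2  2  2  2  2  6 25 36 21  5  2  1  3  2  2]
 [ 2  2  3  2  2  3  2  6 25 34 21  5  2  2  2  2  2]
 [ 2  2  2  3  2  2  2  3 11 23 20  7  3  2  2  2  1]
 [ 2  2  2  2  3  1  2  2  6 25 36 22  8  3  2  2  1]
 [ 1  2  1  2  2  2  3  5 15 42 62 45 18  4  2  2  0]
 [ 1  1  2  2  1  1  3 11 28 55 65 44 18  4  1 -1 -2]
 [ 0  0  0  0  0  2  2  8 22 38 40 24  7  0 -2 -3 -3]
 [
[... 1416 characters left out ...]
 151]
 [149 150 150 154 158 158 157 148 136 130 136 148 157 159 156 150 147]
 [141 145 148 151 155 156 157 154 151 148 149 153 155 152 149 149 154]
 [131 136 140 144 149 152 152 153 152 150 147 149 150 153 159 166 176]
 [128 131 135 140 147 153 154 153 155 157 158 160 165 173 185 194 200]
 [141 142 148 159 169 174 174 176 184 194 195 192 194 198 204 207 207]]
0 [[294.2, 251.4], [294.2, 251.4], [294.2, 251.4], [294.2, 251.4]]
25 [[295.4, 259.4], [294.6, 259.6], [293.8, 259.7], [293.0, 259.7]]
30 [[295.6, 261.0], [294.6, 261.2], [293.7, 261.3], [292.7, 261.3]]
34 [[295.7, 262.3], [294.7, 262.5], [293.6, 262.6], [292.5, 262.6]]
38 [[295.9, 263.6], [294.7, 263.8], [293.5, 263.9], [292.3, 263.9]]
```

View pics/g19.png

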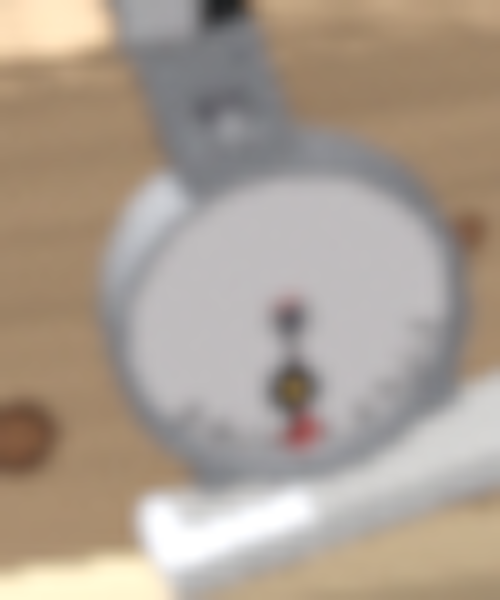

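```bash
cat > rect.py <<'E'
from h import *
loadcal()
O=[.5987,.2469,np.radians(-18.4)]
def rect(fn,S=4,U=-26):
    im=cv2.imread(fn)
    # dst: y from +70..-70 (left to right), z 190..20
    Y=np.array([70,-70,-70,70.]);Z=np.array([180,180,20,20.])
    src=proj('scene',pose(O,np.c_[np.full(4,U),Y,Z]*mm));src=(src-[264.5,219.5])*10-.5
    dst=np.c_[(70-Y)*S,(180-Z)*S]
    H=cv2.getPerspectiveTransform(src.astype(np.float32),dst.astype(np.float32))
    return cv2.warpPerspective(im,H,(140*S,160*S),flags=cv2.INTER_CUBIC)
def tilt(a,b,t0,S=4):
    A=cv2.cvtColor(a,cv2.COLOR_BGR2GRAY).astype(np.float32);B=cv2.cvtColor(b,cv2.COLOR_BGR2GRAY).astype(np.float32)
    m=np.zeros(A.shape,np.uint8)
    c=lambda y,z:(int((70-y)*S),int((180-z)*S))
    cv2.circle(m,c(0,95),int(50*S),255,-1);cv2.rectangle(m,c(52,50),c(-52,30),255,-1);cv2.rectangle(m,c(15,150),c(-15,136),255,-1)
    cv2.rectangle(m,c(16,106),c(-6,52),0,-1)   # hands excluded
    r=np.radians(t0);p=np.array(c(0,165));R=np.array([[np.cos(r),np.sin(r)],[-np.sin(r),np.cos(r)]])
    # A->B coords (image x right=-y). grip moves left, foot right : rot about p
    W=np.c_[R,p-R@p].astype(np.float32)
    cc,W=cv2.findTransformECC(A,B,W,cv2.MOTION_EUCLIDEAN,(3,300,1e-7),m,9)
    ang=np.degrees(np.arctan2(-W[1,0],W[0,0]))
    piv=W[:,:2]@p+W[:,2]-p
    return cc,ang,piv/S
if __name__=="__main__":
    a=rect("pics/g15.png")
    for f,t in(("g17",8),("g18",12),("g19",16)):
        b=rect(f"pics/{f}.png")
        for g in(t,-t):
            try:print(f,g,tilt(a,b,g))
            except Exception as e:print(f,g,str(e)[:80])
    cv2.imwrite("pics/r.png",np.hstack([rect(f"pics/{f}.png",4)[100:620,140:420] for f in("g15","g18")]))
    cv2.imwrite("pics/r2.png",np.hstack([rect(f"pics/{f}.png",4)[100:620,140:420] for f in("g17","g19")]))
E
python3 rect.py
```

```text
g17 8 (0.9269949954599804, np.float32(5.5845504), array([ 2.0405082 , -0.23252897]))
g17 -8 (0.9269943386596156, np.float32(5.583748), array([ 2.04081242, -0.23261264]))
g18 12 (0.8182991255620532, np.float32(7.5489297), array([ 4.29056917, -0.51100954]))
g18 -12 (0.8182803404531737, np.float32(7.5484114), array([ 4.29070903, -0.51070896]))
g19 16 (0.7478731002476089, np.float32(10.287501), array([ 5.08403738, -0.40406337]))
g19 -16 (0.37610721444677186, np.float32(10.329566), array([-40.219153  ,  11.24256435]))
```

View pics/r.png

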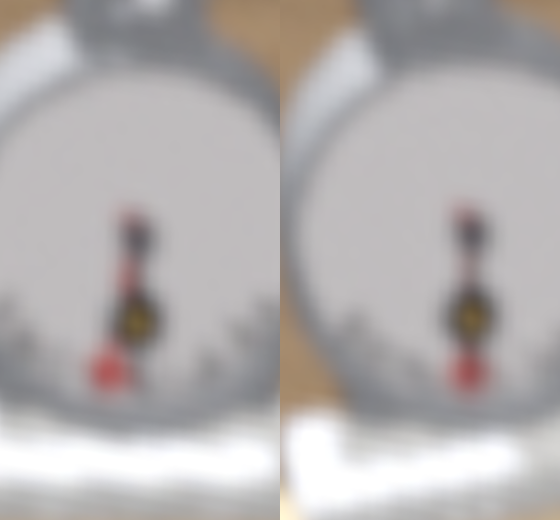

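View pics/r2.png

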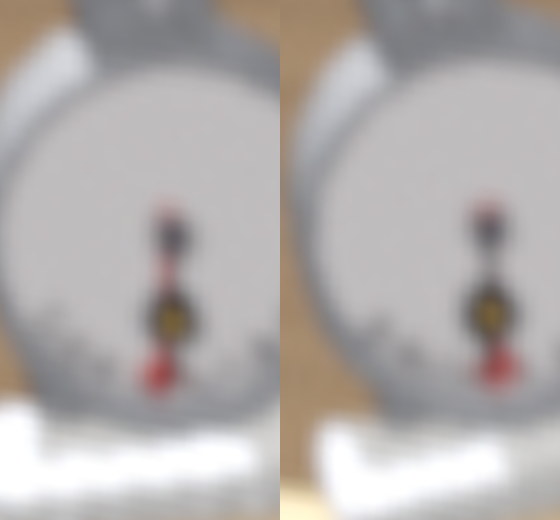

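drive_tool:
  steps:
    - {"hand":15,"translation":[-0.05,0,-0.01],"roll":0}
    - {"hand":15,"translation":[-0.1,0,-0.02],"roll":0}
    - {"hand":15,"translation":[-0.15,0,-0.03],"roll":0}
    - {"hand":15,"translation":[-0.18,0,-0.04],"roll":0}
    - {"hand":15,"translation":[-0.18,0,-0.04],"roll":0}
    - {"hand":15,"translation":[-0.16,0,-0.04],"roll":0}
    - {"hand":15,"translation":[-0.15,0,-0.04],"roll":0}
    - {"hand":15,"translation":[-0.15,0,-0.04],"roll":0}

```text
clock: 18.88
position: [0.5882, 0.2628, 0.1841]
orientation: [-2.548, -1.838, 0.004]
ft_force: [-5.0, 0.8, 0.0]
grip_width: 0.264
```

drive_tool:
  steps:
    - {"hand":15,"translation":[0,0,0],"roll":0}
    - {"hand":15,"translation":[0,0,0],"roll":0}
    - {"hand":15,"translation":[0,0,0],"roll":0}
    - {"hand":15,"translation":[0,0,0],"roll":0}
    - {"hand":15,"translation":[0,0,0],"roll":0}
    - {"hand":15,"translation":[0,0,0],"roll":0}
    - {"hand":15,"translation":[0,0,0],"roll":0}
    - {"hand":15,"translation":[0,0,0],"roll":0}

```text
clock: 19.55
position: [0.5882, 0.2628, 0.1841]
orientation: [-2.548, -1.838, 0.004]
ft_force: [-5.1, 1.5, -0.5]
grip_width: 0.265
```

drive_tool:
  steps:
    - {"hand":15,"translation":[0,0,0],"roll":0}
    - {"hand":15,"translation":[0,0,0],"roll":0}
    - {"hand":15,"translation":[0,0,0],"roll":0}
    - {"hand":15,"translation":[0,0,0],"roll":0}
    - {"hand":15,"translation":[0,0,0],"roll":0}
    - {"hand":15,"translation":[0,0,0],"roll":0}
    - {"hand":15,"translation":[0,0,0],"roll":0}
    - {"hand":15,"translation":[0,0,0],"roll":0}

```text
clock: 20.22
position: [0.5882, 0.2628, 0.1841]
orientation: [-2.548, -1.838, 0.003]
ft_force: [-5.2, 0.7, -0.5]
grip_width: 0.267
```

```bash
python3 -c "
from h import *
rel()
snap(('scene',))
overlay('scene',[],(265,220,315,280),10,'pics/g20.png')
o=np.array([.5987,.2469]);u=np.array([.949,-.3157]);g=o-.014*u
overlay('scene',gsegs3(g[0],g[1],.161-.128,np.radians(-18.4),np.radians(11.5)),(255,190,335,285),6.3,'pics/g21.png')
from rect import rect
cv2.imwrite('pics/r3.png',np.hstack([rect(f'pics/{f}.png',4)[100:620,140:420] for f in('g18','g20')]))
"; python3 red.py 11.2 | sed -n 2,46p
```

```text
t 20.22 u -15.0 v 11.7 z 184.1 mm F [-5.2  0.7 -0.5] T [ 0.15  0.98 -0.04] w 25.1
cols 283 rows 248
[[ 3  3  2  2  2  1  2  2  3  2  2  2  1  2  2  2  2]
 [ 2  2  3  2  2  2  4  6  6  4  2  3  3  3  2  2  2]
 [ 2  2  2  2  2  2  4 11 15  8  4  3  2  2  2  2  2]
 [ 2  2  2  3  2  2  4  9 14  6  2  2  2  2  2  2  2]
 [ 2  1  2  2  2  2  2  3  3  2  1  3  2  2  2  3  2]
 [ 2  2  3  3  2  2  2  1  0  0  2  2  2  2  2  2  2]
 [ 3  2  3  2  2  2  2  2  2  2  2  1  2  2  3  2  2]
 [ 2  2  2  2  3  2  2  3  3  3  3  2  2  2  2  2  2]
 [ 2  2  2  2  2  2  3  2  4  3  2  2  2  2  2  2  2]
 [ 2  2  2  2  2  1  2  2  6  7  2  1  2  2  3  2  3]
 [ 3  3  2  3  2  2  2  4 20 25 12  3  2  2  2  2  2]
 [ 2  2  2  2  2  2  2  7 30 38 22  5  1  2  2  3  3]
 [ 2  2  2  2  2  1  1  6 24 30 14  3  2  2  1  2  2]
 [ 2  2  2  2  2  2  4 11 22 18  6  2  2  2  2  2  2]
 [ 1  2  3  3  2  2  9 23 39 29 10  4  3  2  2  2  1]
 [ 0  1  2  2  2  5 15 37 58 47 23  9  3  1  2  0 -1]
 [ 0  0  2  1  2  5 16 36 55 47 24  7  1  0  0 -1 -2]
 [-3 -1 -1  0  0  2  7 18 30 29 14  2 -1 -3 -3 -4 -3]
 [-3 -3 -2 -2 -2 -1  0  2  8
[... 1051 characters left out ...]
188 189 189 183 159 118  91  89 106 142 171 183 184 183 177]
 [178 178 182 187 187 183 170 137  99  92 123 159 178 176 170 173 171]
 [157 163 176 182 180 181 176 152 116 102 132 162 174 168 161 164 165]
 [137 150 165 167 165 170 169 148 112 100 124 147 158 160 159 159 156]
 [135 148 153 150 149 159 159 141 116 113 129 143 152 157 157 154 148]
 [140 148 152 149 150 158 159 149 137 137 144 150 154 154 153 148 146]
 [138 143 148 149 150 155 155 150 148 147 149 151 151 149 148 150 158]
 [133 135 142 146 145 146 146 147 146 148 152 157 157 157 161 172 186]
 [138 143 152 160 160 157 156 158 163 174 192 204 205 198 194 198 204]
 [167 173 183 192 194 192 194 205 215 226 241 250 248 233 217 208 207]]
```

View pics/r3.png

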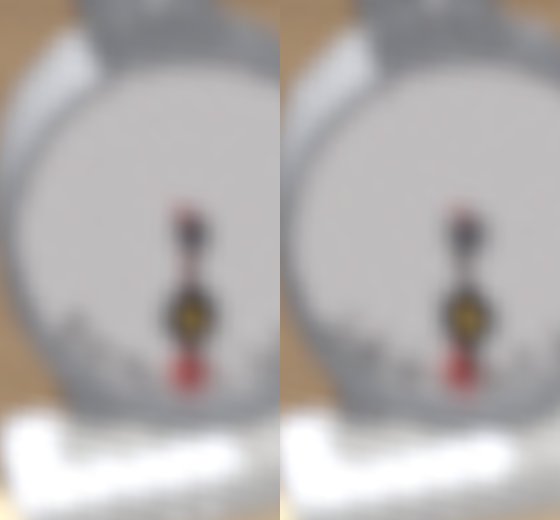

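View pics/g21.png

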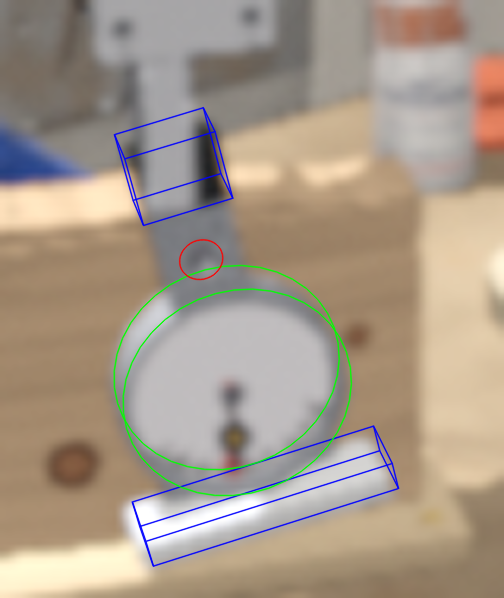

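drive_tool:
  steps:
    - {"hand":15,"translation":[0.02,0,0.0],"roll":0}
    - {"hand":15,"translation":[0.04,0,0.01],"roll":0}
    - {"hand":15,"translation":[0.06,0,0.01],"roll":0}
    - {"hand":15,"translation":[0.07,0,0.02],"roll":0}
    - {"hand":15,"translation":[0.07,0,0.02],"roll":0}
    - {"hand":15,"translation":[0.07,0,0.02],"roll":0}
    - {"hand":15,"translation":[0.07,0,0.02],"roll":0}
    - {"hand":15,"translation":[0.07,0,0.02],"roll":0}

```text
clock: 20.98
position: [0.5885, 0.2636, 0.1838]
orientation: [2.547, 1.838, -0.007]
ft_force: [-6.9, -0.8, 2.5]
grip_width: 0.264
```

drive_tool:
  steps:
    - {"hand":15,"translation":[0,0,0],"roll":0}
    - {"hand":15,"translation":[0,0,0],"roll":0}
    - {"hand":15,"translation":[0,0,0],"roll":0}
    - {"hand":15,"translation":[0,0,0],"roll":0}
    - {"hand":15,"translation":[0,0,0],"roll":0}
    - {"hand":15,"translation":[0,0,0],"roll":0}
    - {"hand":15,"translation":[0,0,0],"roll":0}
    - {"hand":15,"translation":[0,0,0],"roll":0}

```text
clock: 21.65
position: [0.5885, 0.2636, 0.1838]
orientation: [2.547, 1.838, -0.007]
ft_force: [-7.3, -2.7, 1.8]
grip_width: 0.266
```

drive_tool:
  steps:
    - {"hand":15,"translation":[0,0,0],"roll":0}
    - {"hand":15,"translation":[0,0,0],"roll":0}
    - {"hand":15,"translation":[0,0,0],"roll":0}
    - {"hand":15,"translation":[0,0,0],"roll":0}
    - {"hand":15,"translation":[0,0,0],"roll":0}
    - {"hand":15,"translation":[0,0,0],"roll":0}
    - {"hand":15,"translation":[0,0,0],"roll":0}
    - {"hand":15,"translation":[0,0,0],"roll":0}

```text
clock: 22.32
position: [0.5885, 0.2636, 0.1838]
orientation: [2.547, 1.838, -0.007]
ft_force: [-6.5, -1.3, 2.3]
grip_width: 0.262
```

```bash
cat > meas.py <<'E'
from h import *
import sys
rel();snap(('scene',))
fn=sys.argv[1]
overlay('scene',[],(265,220,315,280),10,f'pics/{fn}.png')
from rect import rect
im=rect(f'pics/{fn}.png',8).astype(float)
im=cv2.GaussianBlur(im,(0,0),3)
red=np.clip(im[:,:,2]-im[:,:,1]*.5-im[:,:,0]*.5-8,0,None)
# hub ~ (u): search gold: yellowish R-B with low blue ; restrict dial zone
S=8
def reg(z0,z1,y0,y1):return slice(int((180-z1)*S),int((180-z0)*S)),slice(int((70-y1)*S),int((70-y0)*S))
dark=np.clip(150-im.mean(2),0,None)
def cen(w,r):
    w=w[r];yy,xx=np.mgrid[r[0].start:r[0].stop,r[1].start:r[1].stop]
    return 70-(w*xx).sum()/w.sum()/S,180-(w*yy).sum()/w.sum()/S
gold=np.clip(np.minimum(im[:,:,2],im[:,:,1])-im[:,:,0]-10,0,None)
rg=reg(50,110,-35,12)
print("gold y,z mm",np.round(cen(gold,rg),2))
g=cen(gold,rg)
print("hub",np.round(cen(dark,reg(g[1]+14,g[1]+34,g[0]-8,g[0]+8)),2))
print("red end",np.round(cen(red,reg(g[1]-22,g[1]-8,g[0]-14,g[0]+14)),2))
E
for f in g23; do python3 meas.py $f; done
python3 - <<'E'
import re
s=open('meas.py').read().replace("rel();snap(('scene',))","").replace("overlay('scene',[],(265,220,315,280),10,f'pics/{fn}.png')","print(fn)")
open('meas2.py','w').write(s)
E
for f in g15 g17 g18 g19 g20 g23; do python3 meas2.py $f; done
python3 -c "
from h import *
from rect import rect
cv2.imwrite('pics/r4.png',np.hstack([rect(f'pics/{f}.png',4)[100:620,140:420] for f in('g18','g23')]))"
```

```text
t 22.32 u -14.9 v 12.6 z 183.8 mm F [-6.5 -1.3  2.3] T [-0.41  1.38 -0.01] w 24.7
gold y,z mm [-12.95  75.27]
hub [-12.98  96.19]
red end [-12.16  62.19]
g15
gold y,z mm [ 0.77 74.35]
hub [ 0.91 94.63]
red end [ 7.6  61.77]
g17
gold y,z mm [-7.97 74.55]
hub [-8.09 95.02]
red end [-4.6  61.54]
g18
gold y,z mm [-12.95  75.37]
hub [-12.81  96.21]
red end [-11.88  61.84]
g19
gold y,z mm [-17.31  76.03]
hub [-17.24  97.35]
red end [-19.73  62.79]
g20
gold y,z mm [-11.89  75.27]
hub [-11.44  95.8 ]
red end [-9.86 61.9 ]
g23
gold y,z mm [-12.95  75.27]
hub [-12.98  96.19]
red end [-12.16  62.19]
```

View pics/r4.png

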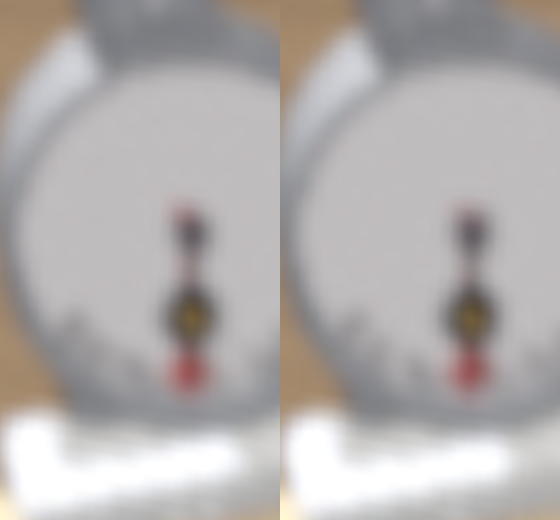

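drive_tool:
  steps:
    - {"hand":15,"translation":[0.01,0,0.0],"roll":0}
    - {"hand":15,"translation":[0.02,0,0.0],"roll":0}
    - {"hand":15,"translation":[0.03,0,0.01],"roll":0}
    - {"hand":15,"translation":[0.03,0,0.01],"roll":0}
    - {"hand":15,"translation":[0.03,0,0.01],"roll":0}
    - {"hand":15,"translation":[0.03,0,0.01],"roll":0}
    - {"hand":15,"translation":[0.03,0,0.01],"roll":0}
    - {"hand":15,"translation":[0.03,0,0.01],"roll":0}

```text
clock: 23.03
position: [0.5888, 0.2642, 0.1836]
orientation: [2.547, 1.837, -0.007]
ft_force: [-7.4, -2.9, 2.1]
grip_width: 0.268
```

drive_tool:
  steps:
    - {"hand":15,"translation":[0,0,0],"roll":0}
    - {"hand":15,"translation":[0,0,0],"roll":0}
    - {"hand":15,"translation":[0,0,0],"roll":0}
    - {"hand":15,"translation":[0,0,0],"roll":0}
    - {"hand":15,"translation":[0,0,0],"roll":0}
    - {"hand":15,"translation":[0,0,0],"roll":0}
    - {"hand":15,"translation":[0,0,0],"roll":0}
    - {"hand":15,"translation":[0,0,0],"roll":0}

```text
clock: 23.7
position: [0.5887, 0.2642, 0.1836]
orientation: [2.547, 1.837, -0.007]
ft_force: [-6.8, -2.7, 2.0]
grip_width: 0.264
```

drive_tool:
  steps:
    - {"hand":15,"translation":[0,0,0],"roll":0}
    - {"hand":15,"translation":[0,0,0],"roll":0}
    - {"hand":15,"translation":[0,0,0],"roll":0}
    - {"hand":15,"translation":[0,0,0],"roll":0}
    - {"hand":15,"translation":[0,0,0],"roll":0}
    - {"hand":15,"translation":[0,0,0],"roll":0}
    - {"hand":15,"translation":[0,0,0],"roll":0}
    - {"hand":15,"translation":[0,0,0],"roll":0}

```text
clock: 24.37
position: [0.5887, 0.2642, 0.1836]
orientation: [2.547, 1.837, -0.007]
ft_force: [-7.2, -2.5, 2.2]
grip_width: 0.262
```

```bash
python3 meas.py g24; python3 meas.py g25
python3 -c "
from h import *
from rect import rect
snap();cv2.imwrite('pics/f3t.png',C['top']['image'][:,:,::-1]);cv2.imwrite('pics/f3s.png',C['scene']['image'][:,:,::-1])
cv2.imwrite('pics/r5.png',np.hstack([rect(f'pics/{f}.png',4)[100:620,140:420] for f in('g18','g24')]))"
```

```text
t 24.37 u -14.9 v 13.3 z 183.6 mm F [-7.2 -2.5  2.2] T [-0.49  1.43 -0.04] w 24.7
gold y,z mm [-13.84  75.63]
hub [-13.63  96.26]
red end [-13.51  62.67]
t 24.42 u -14.9 v 13.3 z 183.6 mm F [-7.  -1.9  1.6] T [-0.47  1.44 -0.08] w 25.0
gold y,z mm [-13.82  75.63]
hub [-13.62  96.25]
red end [-13.5   62.61]
```

View pics/r5.png

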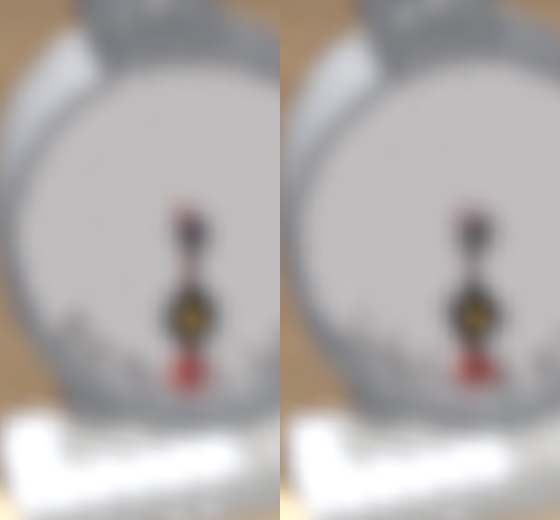

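View pics/f3t.png

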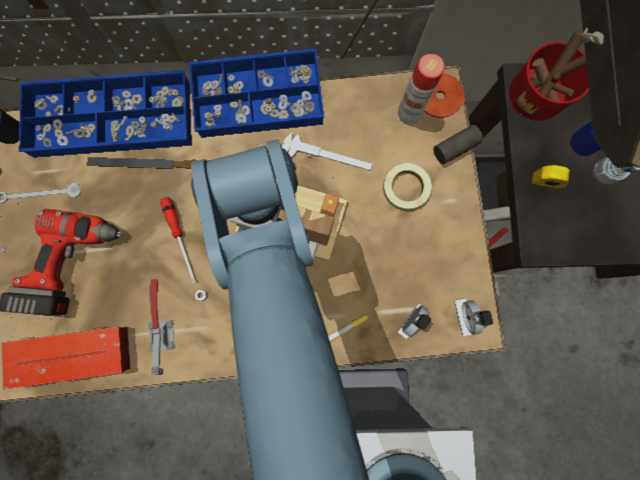

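View pics/f3s.png

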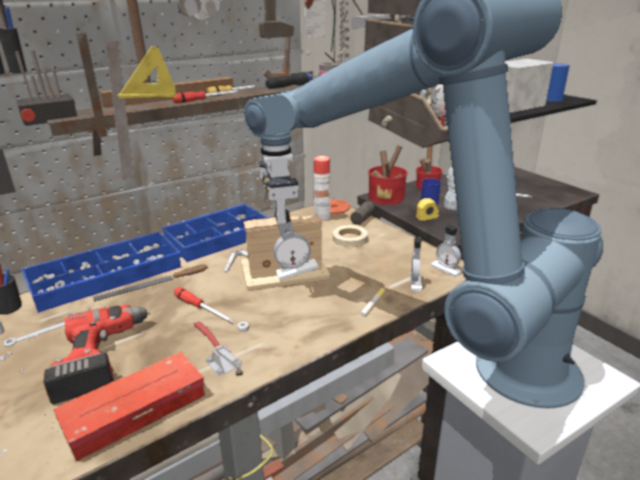

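```bash
python3 -c "
from bench import bot
print(bot.hand_in())"
```

```text
the job is handed in; nothing more can be done
None
```

I hung the largest gauge on the stud, let it hang free, then rocked it until its pointer settled on the red hand. I handed the job in at about 24 s while holding it there.

**Hanging:** I gripped the gauge by its grip, slid the eye onto the stud until it met the washer, and lowered it until the stud took the weight. I then opened the jaws and backed off. It hung free, with almost no change between two pictures taken 0.05 s apart.

**Rocking:** I pinched the grip again at about 6 N, pressing lightly toward the washer. I rocked it about 3–4° past the mark to see the red hand from both sides, then came back.

**Last checks:**
- **Pointer:** the red end shows equally on both sides of the pointer. The measured gap is about +0.3 mm at a radius of about 34 mm, which is roughly what I estimated the slanted camera view adds. The last two pictures agree, so the pointer is still.
- **Home on the stud:** the distance back matched the first contact with the washer, and the arm was still pressing lightly toward it (about 7 N at the wrist).
- **Bystanders:** the tape roll, screwdriver and nut are where they started. The marker is partly behind the arm in the overhead view but undisturbed in the other.

**What disagreed:**
- The rock angle worked out from the hand's travel (about 18°) did not match the picture (about 12°). There was also about 3° of play when reversing. I used the pointer and red hand in the pictures, not the hand's position.
- An automatic picture-matching estimate of the rock angle (about 8° at the nearest pose) disagreed with both, and I dropped it as unreliable.
- At the camera's resolution, I estimate the alignment is good to about 1°.

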